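Pin the sliding stop of a tilted sanding rest

TASK

Lock the sliding stop of the tilted sanding rest: slide it along until the hole in its plate lines up with the hole in the sloping bed, take the thicker of the two steel pins from the wooden rack and drive it fully home through both holes, then swing the keeper arm over the pin's head as far as it goes and let go. Leave the thinner pin in the rack and the other things on the bench where they are.

Things in the scene. Friction and masses are not known exactly. Their poses are not given: they have to be found in the camera images.
- rest: The fixed sanding rest: plywood base 240 x 400 mm carrying a white bed, 220 mm up the slope, 400 mm across, tilted 30 deg (0.52 rad), facing up and towards the robot at yaw 0 (yaw within 0.3). Origin: centre of the base's underside. A log slice 132 mm across, 26 mm thick is fixed on the bed, centred 140 mm along +y and 28 mm down the slope from bed_hole.
- bed_hole (a point): Centre of the mouth of the only hole (14 mm across, 20 mm deep, right through) in the white sloping bed, at its top face. Axes: z square out of the sloping face (the way a pin comes out), x up the slope, y level, along the slide.
- stop_hole (a point): Centre of the mouth of the 14 mm hole through the sliding stop's aluminium plate, on its top face, 16.5 mm above the bed's face; axes as bed_hole. Plate: 16 mm thick, 60 mm along y, from x = -86 to +70 mm of this point, 0.5 mm above the bed. A rubber-faced pad sticks out on its +y side to y = +65 mm (x = -65 to -15 mm), as high as the plate.
- stop (a joint): Place of the sliding stop, m, growing along +y of bed_hole: 0 = holes exactly in line, negative = short of it. Range -0.12 to +0.008 (it can overshoot). Starts at -0.11 to -0.055, so that the bed hole lies open beside the plate. Runs stiffly (about 4 N), stays where left.
- fin_top (a point): Centre of the top of the dark steel grip fin on the stop's plate, to slide the stop by: 36 mm along x, 14 mm thick along y, 34 mm high above the plate, centred 62 mm down the slope (-x) from stop_hole. Axes as bed_hole.
- keeper_tab (a point): Half-way up the upright round tab (12 mm across, 22 mm high) on the end of the steel keeper arm, to pinch or push. The arm is 18 mm wide, 6 mm thick, its underside 36 mm above the stop's plate. The tab's centre is 53 mm above the plate, 72 mm from the hinge axis.
- keeper_hinge (a point): Point on the keeper arm's hinge axis, on the stop, 50 mm up the slope (+x) from stop_hole and 39 mm above the plate. The axis is along bed_hole's z.
- keeper (a joint): Keeper arm's angle, rad: 0 = locked, at its end stop, the arm pointing down the slope (-x) from its hinge across the stop's hole; grows as it swings aside towards -y (1.57: along -y; end 1.75). Starts at 1.2 to 1.6. Stays where left (0.06 N m). It clears a fully seated pin's head by 4 mm; a pin standing proud blocks it.
- pin_mid (a point): Centre of the thicker steel pin, 76 mm long, about 100 g; z runs from tip to head. From the tip: shank 12 mm across, 44 long (first 7 tapered, 6 mm across at the tip); flange 26 across, 5 thick; round grip knob 18 across, 27 long. Starts upright in either of the rack's two holes, its flange on the rack's top.
- pin_tip (a point): End of the thicker pin's shank, 38 mm below pin_mid; same axes.
- pin_seat (a point): Centre of the underside of the thicker pin's flange, 6 mm from pin_mid towards the head; same axes. Rests on the stop's plate when the pin is home.
- thin_mid (a point): Centre of the thinner spare pin (shank 8 mm, flange 20 mm, knob 12 mm across, same lengths), upright in the other hole of the rack. To be left there.
- rack: Wooden pin rack, a fixed block 70 x 150 mm and 52 mm high on the bench, origin at the centre of its underside; two through holes 15 mm wide at y = -40 and +40 mm, each holding one pin.
- spray: Loose spray can with blue label, 54 mm across, 150 mm high, origin at the centre of its foot. Bystander.
- glue: Loose small glue bottle with red cap, 38 mm across, 100 mm high, origin at the centre of its foot. Bystander.
- offcut: Loose round wood offcut, 80 mm across, 20 mm thick, lying flat, origin at the centre of its underside. Bystander.
- pin: The thicker pin itself; origin at its tip (same point and axes as pin_tip).
Not all that is in view belongs to the job. What is shaped like the pin but blue or purple is not meant.

How it is judged (in metres and radians):
On the way, in this order (a step that is already met when the one before it is completed fails the run):
1. the stop has been slid until its hole lines up with the bed's hole (within 3 mm), the pin not yet in (y of stop_hole in the frame of bed_hole between -0.003 and 0.003 m and distance between pin_seat and stop_hole above 0.02 m), for 0.2 s.
2. the thicker pin is fully home through both holes, the keeper still open (y of stop_hole in the frame of bed_hole between -0.004 and 0.004 m and z of pin_seat in the frame of stop_hole below 0.003 m and z of pin_tip in the frame of bed_hole below -0.018 m and x of pin_tip in the frame of bed_hole between -0.004 and 0.004 m and y of pin_tip in the frame of bed_hole between -0.004 and 0.004 m and angle between the z axis of pin_mid and the z axis of bed_hole, either way round below 0.12 rad and value of joint keeper above 0.6 rad), for 0.2 s.
3. the keeper arm has been swung over the pin's head (value of joint keeper below 0.15 rad), for 0.2 s.
At the end, for the whole second after the job is handed in: The two holes are within 4 mm of in line; the thicker pin is through both, flange within 3 mm of the plate, tip 18 mm or more below the bed's face and within 4 mm of the hole's axis, square within 0.12 rad, at rest; the keeper is within 0.15 rad of locked (y of stop_hole in the frame of bed_hole between -0.004 and 0.004 m and z of pin_seat in the frame of stop_hole below 0.003 m and z of pin_tip in the frame of bed_hole below -0.018 m and x of pin_tip in the frame of bed_hole between -0.004 and 0.004 m and y of pin_tip in the frame of bed_hole between -0.004 and 0.004 m and angle between the z axis of pin_mid and the z axis of bed_hole, either way round below 0.12 rad and value of joint keeper below 0.15 rad and linear speed of pin below 0.02 m/s); the robot touches nothing.
It fails at once if the thinner pin moved more than 3 cm (distance of thin_mid from where it was at the start of the episode above 0.03 m).
It fails at once if the spray can moved more than 3 cm (distance of spray from where it was at the start of the episode above 0.03 m).
It fails at once if the glue bottle moved more than 3 cm (distance of glue from where it was at the start of the episode above 0.03 m).
It fails at once if the offcut moved more than 3 cm (distance of offcut from where it was at the start of the episode above 0.03 m).
It also fails if it takes over 72 s, if anything falls off the work surface, if the arm or the gripper's body presses on something with over 40 N, if the wrist force passes 120 N, or if a joint passes its speed limit or range.

ROBOT

A 6-joint arm with a two-finger parallel gripper is mounted at the origin on the work surface. World frame = base frame: x ahead of the robot, y to its left, z up, the work surface at z = 0. Lengths are in m, angles in degrees, forces in N, time in s.
With the tool pointing down it reaches from about 0.3 to 0.75 m from the base axis. Payload 8.5 kg.
Tool frame: the origin (TCP) lies at the very end of the fingers, on their centre line; the grasp point (between the pads) lies 19 mm behind it; z points along the fingers, y is the direction in which the jaws open and shut (so a half turn about z gives the same grasp; the last joint's range is limited). The gripper opens to 85 mm and grips with 20 to 120 N. Pads are 22 mm wide; open, the fingers measure 114 mm over their backs; the gripper's body (76 mm by 85 mm) begins 54 mm behind the grasp point. The pads swing forward as they close: fully open they stand 13 mm farther back than shut.
Start: joints at [-79.83, 21.807, 74.336, -0, 83.858, -12.336], TCP at [0.211, -0.508, 0.231] pointing down, gripper open.
Joint ranges: [-178.18, 178.18], [-50.72, 133.34], [12.68, 142.11], [-81.47, 261.47], [9.98, 163.14], [-165.26, 165.26]. Speed limits (degrees/s): [136.94, 136.94, 180, 180, 180, 180].

INTERFACE

Orientations are given as a 3x3 rotation matrix whose columns are the frame's x, y, z axes.
In Python, from rig import observe, get_image, calibration, close_job gives the robot as it stands.
- The arm moves only by the tool servo_tool, never from a script. Its argument "commands" is a list of rows, each an object with "delta_rot": the turn, a rotation vector about the world's x, y, z in units of 6 degrees (1.0 is 6 degrees), a list of three; "travel": the shift along the world's x, y, z in units of 30 mm (1.0 is 30 mm), a list of three; "fingers": the closure in counts, from 0 (fully open) to 255 (shut). A call has 1 to 8 rows; each row shifts and turns the pose as measured when the row begins; what a row does not reach is not made up. A row lasts 1/10 s, in which the tool goes at most 50 mm and 8.59 degrees, less where a joint would pass 70% of its speed; a pose out of reach is approached as far as the arm can. A call is refused whole if a number of a shift passes 1 or a number of a turn 1, either way. A call with a gripper value outside its range is refused whole. The fingers move at their own pace and stop on an object; "squeeze" is the grip in N (left out, the last holds). Time passes only in rows, so rows that do not move let the fingers close. It gives the time, the measured TCP pose, the force and the opening at its end, in the units of the state.
- observe(): the state, without advancing time (a new reading comes with each control period).
- get_image(name): name is "scene" or "top"; returns the picture (400x640x3 uint8, red, green, blue); there is no depth.
- calibration(name): a dict with "camera_matrix" (3x3 intrinsics, pixels), "distortion" ([k1, k2, p1, p2, k3] as OpenCV has them; the pictures are not rectified), "position" and "rotation" of the camera in the world. Camera axes: x right, y down, z forward; pixel columns grow to the right and rows downward; lengths in m; the calibration is good to about 2 mm. A picture is of the moment at which its call begins. calibration takes no time and is no camera call.
- close_job(): hands the job in, once; it reports no verdict.
The state is a dict: "time_s": time; "q": joint angles; "qvel": joint speeds; "joint_efforts": joint torques, N m; "position": TCP position; "tool_rot": TCP orientation; "ft_force": force on the tool from outside, world axes, zero at the start; "wrist_torque": the same for the moment, N m; "grip_width": finger opening in m.
Only numpy, scipy, OpenCV 4.12 (cv2) and the standard library are available. Lean on these libraries where they do the work, as an engineer would, in place of code of your own. Each camera call takes 0.05 s, during which the arm holds its last target.

## Working session

There is one attempt and no reset: what is moved stays moved. The work goes in short steps, Python scripts to look and compute and a tool call to move; the robot and the scene stay as the last step left them, time stands still between calls to the robot, and variables do not carry over. Pictures are saved under pics/ and viewed, and the job is handed in when it is done.

Besides the shell and the picture viewer there is one more tool, called after ">>>" as name(argument=value, ...) on one line, values as JSON. servo_tool: Moves the arm, as the interface text tells. Its arguments: {"type":"object","properties":{"commands":{"type":"array","items":{"type":"object","properties":{"delta_rot":{"type":"array","items":{"type":"number"}},"travel":{"type":"array","items":{"type":"number"}},"fingers":{"type":"number"}}}},"squeeze":{"type":"number"}},"required":["commands"]}

```bash
mkdir -p pics
python3 - <<'E'
from rig import *
import cv2
for n in("scene","top"):
    im=get_image(n); cv2.imwrite(f"pics/{n}0.png",im[:,:,::-1]); print(n,calibration(n))
print(observe())
E
```

```text
scene {'camera_matrix': array([[506.31731419,   0.        , 314.49058456],
       [  0.        , 506.31731419, 193.52406999],
       [  0.        ,   0.        ,   1.        ]]), 'distortion': array([0.01507761, 0.        , 0.        , 0.        , 0.        ]), 'position': array([ 1.56491441, -0.3035196 ,  0.78667849]), 'rotation': array([[ 0.32332799,  0.47337733, -0.81937349],
       [ 0.94601369, -0.18250495,  0.26786197],
       [-0.02273994, -0.86174581, -0.50683039]])}
top {'camera_matrix': array([[385.06527845,   0.        , 315.94583274],
       [  0.        , 385.06527845, 203.61368412],
       [  0.        ,   0.        ,   1.        ]]), 'distortion': array([-0.08246571,  0.        ,  0.        ,  0.        ,  0.        ]), 'position': array([0.45136143, 0.01892915, 1.18279711]), 'rotation': array([[ 1.19105007e-02, -9.97581331e-01,  6.84808517e-02],
       [-9.99928803e-01, -1.19323077e-02,  9.06138146e-05],
       [ 7.26739941e-04, -6.84770554e-02, -9.97652427e-01]])}
{'time_s': 0.1, 'q': array([-7.98313316e+01,  2.18382670e+01,  7.43781233e+01, -2.45278985e-04,
        8.38609641e+01, -1.23370425e+01]), 'qvel': array([ 0.01758113,  0.00788908, -0.0809856 , -0.00700595,  0.04029065,
        0.03251159]), 'joint_efforts': array([ 2.58225264e-03, -4.49221945e+01, -2.31657082e+01, -1.80774255e-04,
        3.66231281e-03, -2.55859095e-05]), 'position': array([ 0.21046424, -0.50785157,  0.23077634]), 'tool_rot': array([[ 9.23841242e-01,  3.82775783e-01, -2.42542813e-04],
       [ 3.82775754e-01, -9.23840332e-01,  1.32812955e-03],
       [ 2.84304995e-04, -1.31982036e-03, -9.99999089e-01]]), 'ft_force': array([0.59171481, 0.52359552, 0.43139975]), 'wrist_torque': array([ 0.05622306, -0.0032128 , -0.01239403]), 'grip_width': 0.08547225501535508}
```

View pics/scene0.png

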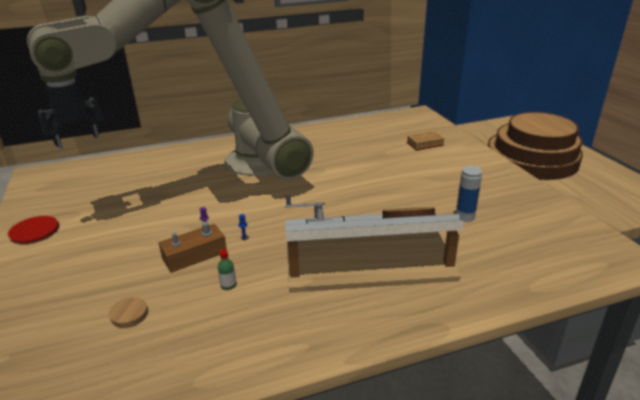

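View pics/top0.png

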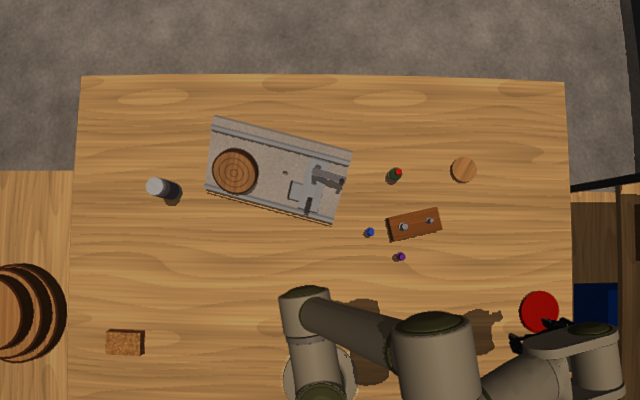

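The top view shows the rest at (280,170), with the stop at about (318,190), the bed hole at (285,173) and the log at (235,170). Pin-shaped candidates are the rack pins at (403,227) and (431,221), the blue decoy at (369,232) and the purple decoy at (400,257). I'll zoom in to choose.

Run:
```python
import cv2
im=cv2.imread("pics/top0.png")
cv2.imwrite("pics/c1.png",cv2.resize(im[105:235,195:360],None,fx=4.5,fy=4.5,interpolation=cv2.INTER_CUBIC))
cv2.imwrite("pics/c2.png",cv2.resize(im[195:270,355:455],None,fx=7,fy=7,interpolation=cv2.INTER_CUBIC))
im=cv2.imread("pics/scene0.png")
cv2.imwrite("pics/c3.png",cv2.resize(im[190:300,150:350],None,fx=4,fy=4,interpolation=cv2.INTER_CUBIC))
```

```text
(no output)
```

View pics/c1.png

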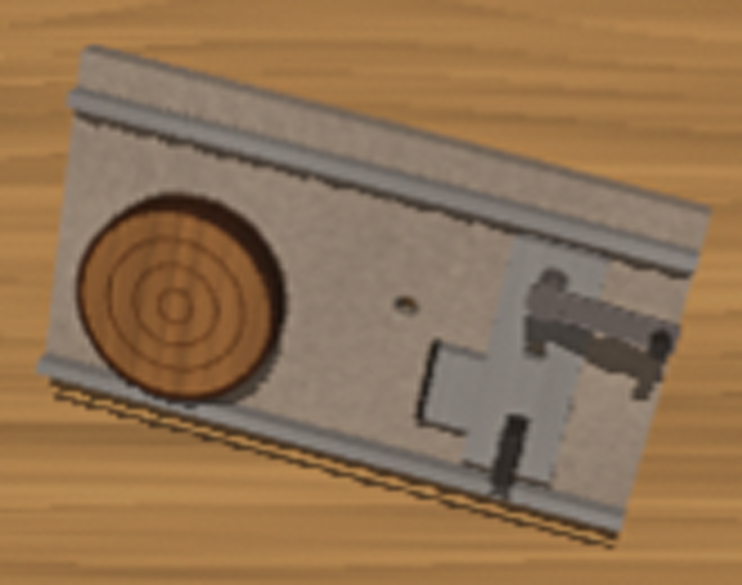

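View pics/c2.png

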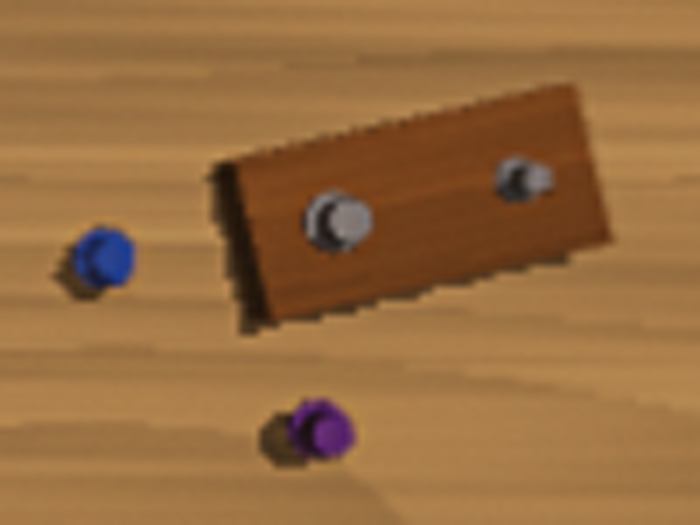

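View pics/c3.png

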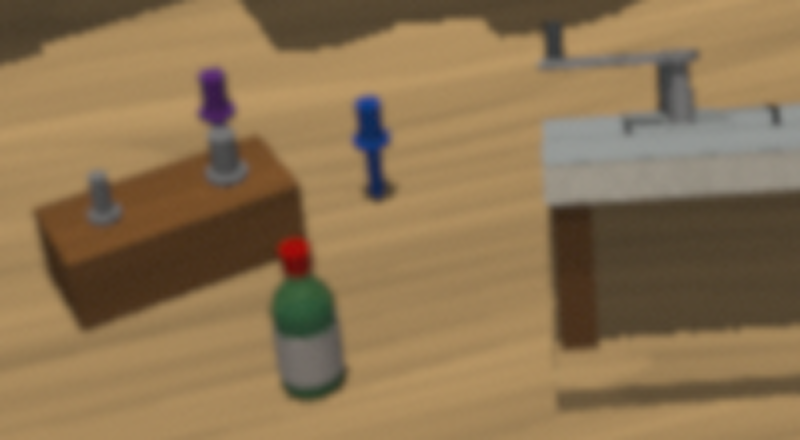

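The thicker pin is the one in the rack hole at (403,227), with the wider knob and flange. The thin one is at (431,221). Next I'll look at the rest more closely in the scene view.

Run:
```python
import cv2
im=cv2.imread("pics/scene0.png")
cv2.imwrite("pics/c4.png",cv2.resize(im[190:295,275:375],None,fx=5.6,fy=5.6,interpolation=cv2.INTER_CUBIC))
cv2.imwrite("pics/c5.png",cv2.resize(im[190:295,370:490],None,fx=5.6,fy=5.6,interpolation=cv2.INTER_CUBIC))
im=cv2.imread("pics/top0.png")
cv2.imwrite("pics/c6.png",cv2.resize(im[145:235,275:360],None,fx=6.5,fy=6.5,interpolation=cv2.INTER_CUBIC))
```

```text
(no output)
```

View pics/c4.png

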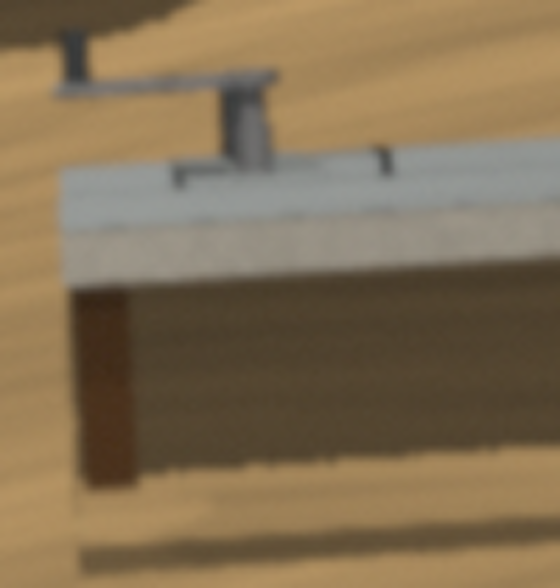

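View pics/c5.png

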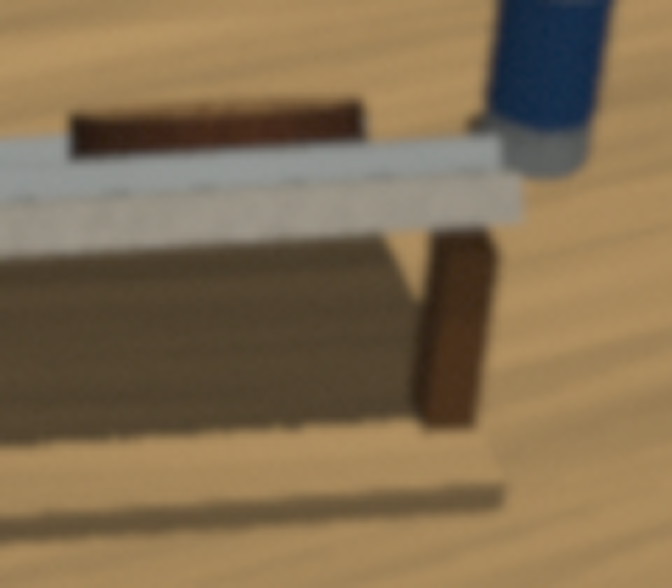

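View pics/c6.png

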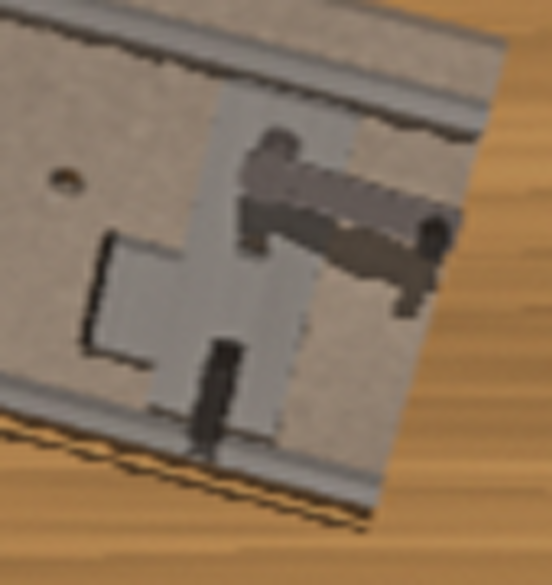

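```bash
cat > h.py <<'E'
import numpy as np, cv2
from rig import *
from scipy.optimize import least_squares
from scipy.spatial.transform import Rotation as R
C={n:calibration(n) for n in("scene","top")}
def proj(n,P):
    c=C[n]; Rw=c['rotation'].T
    return cv2.projectPoints(np.asarray(P,float).reshape(-1,1,3),cv2.Rodrigues(Rw)[0],-Rw@c['position'],c['camera_matrix'],c['distortion'])[0].reshape(-1,2)
def ray_z(n,uv,z):
    c=C[n]; p=cv2.undistortPoints(np.array([[uv]],float),c['camera_matrix'],c['distortion'])[0,0]
    d=c['rotation']@np.array([p[0],p[1],1]); return c['position']+d*(z-c['position'][2])/d[2]
def bedR(yaw): return R.from_euler('z',yaw).as_matrix()@R.from_euler('y',-np.pi/6).as_matrix()
E
cat > fit.py <<'E'
from h import *
F=[] # name, cam, uv, kind, coords, weight
def bed(n,u,v,p,w=1): F.append((n,u,v,'bed',p,w))
def c1(u,v): return (195+(u+.5)/4.5-.5,105+(v+.5)/4.5-.5)
def c6(u,v): return (275+(u+.5)/6.5-.5,145+(v+.5)/6.5-.5)
def c4(u,v): return (275+(u+.5)/5.6-.5,190+(v+.5)/5.6-.5)
def c5(u,v): return (370+(u+.5)/5.6-.5,190+(v+.5)/5.6-.5)
T='top';S='scene'
F=[("hole",T,c6(67,181),lambda q:(0,0,0),1),
("log",T,c1(177,305),lambda q:(-.028,.14,.026),1),
("UL",T,c1(90,47),lambda q:(q['a'],q['c'],0),1),
("UR",T,c1(710,208),lambda q:(q['a'],q['c']-.4,0),1),
("UL",S,c5(522,173),lambda q:(q['a'],q['c'],0),1),
("UR",S,c4(62,235),lambda q:(q['a'],q['c']-.4,0),1),
("ULb",S,c5(522,220),lambda q:(q['a'],q['c'],-.02),1),
("URb",S,c4(66,288),lambda q:(q['a'],q['c']-.4,-.02),1),
("LR",T,c1(615,535),lambda q:(q['a']-.22,q['c']-.4,0),.5),
("padU",T,c6(107,232),lambda q:(-.015,q['s']+.065,.0165),1),
("padL",T,c6(82,352),lambda q:(-.065,q['s']+.065,.0165),1),
("finb",T,c6(230,343),lambda q:(-.044,q['s'],.0165),1),
("fint",T,c6(205,452),lambda q:(-.080,q['s'],.0505),1),
("tab",T,c6(436,236),lambda q:(.05-.072*np.cos(q['k']),q['s']-.072*np.sin(q['k']),.0165+.053),1),
("tab",S,c4(75,57),lambda q:(.05-.072*np.cos(q['k']),q['s']-.072*np.sin(q['k']),.0165+.053),1),
("hinge",S,c4(250,83),lambda q:(.05,q['s'],.0165+.036),.7),
("finRow",S,c4(330,160),lambda q:(0,0,0),0),
]
names=['x','y','z','yaw','a','c','s','k']
def res(v,full=False):
    q=dict(zip(names,v)); M=bedR(q['yaw']); P=np.array([q['x'],q['y'],q['z']])
    r=[]
    for n,cam,uv,f,w in F:
        d=proj(cam,P+M@np.array(f(q)))[0]-uv
        r.append((n,cam,d) if full else w*d)
    return r if full else np.concatenate(r)
x0=[.57,.1,.1,-.25,.1,.2,-.08,1.4]
s=least_squares(res,x0,loss='soft_l1')
if __name__=="__main__":
    print(dict(zip(names,s.x.round(4))))
    for n,c,d in res(s.x,True): print(n,c,d.round(2))
    # base outline on z=0 
    print("base",ray_z(S,c4(80,573),0),ray_z(S,c5(505,507),0))
    print("knobtop T",ray_z(T,(405,226.4),.084),"S",ray_z(S,(205.5,222.5),.084),"flange S",ray_z(S,(206.75,234.5),.057))
    for uv in ((355+235/7,195+165/7),(355+575/7,195+85/7),(355+610/7,195+240/7),(355+268/7,195+322/7)): print("rack",ray_z(T,uv,.052).round(4))
    for n,uv in dict(glueTop=(398,172),).items(): print(n,ray_z(T,uv,.1))
E
python3 fit.py
```

```text
{'x': np.float64(0.6127), 'y': np.float64(0.1092), 'z': np.float64(0.0906), 'yaw': np.float64(-0.251), 'a': np.float64(0.1133), 'c': np.float64(0.2304), 's': np.float64(-0.0882), 'k': np.float64(1.5725)}
hole top [-0.08  0.72]
log top [-0.14  0.26]
UL top [-2.02 -0.07]
UR top [0.28 0.87]
UL scene [-0.04 -0.02]
UR scene [-0.2   0.11]
ULb scene [0.47 0.44]
URb scene [-0.38 -0.34]
LR top [ 1.67 -3.24]
padU top [-0.53  1.79]
padL top [-0.08 -1.25]
finb top [ 0.42 -0.4 ]
fint top [-0.24 -1.13]
tab top [0.08 0.02]
tab scene [-0.27 -0.18]
hinge scene [-0.42  0.56]
finRow scene [21.03  5.41]
base [ 0.69552814 -0.0877627   0.        ] [0.79558476 0.30115669 0.        ]
knobtop T [ 0.46445526 -0.23666576  0.084     ] S [ 0.46625075 -0.23476225  0.084     ] flange S [ 0.48020015 -0.23720477  0.057     ]
rack [ 0.4874 -0.1954  0.052 ]
rack [ 0.5228 -0.3407  0.052 ]
rack [ 0.4573 -0.3552  0.052 ]
rack [ 0.4217 -0.2094  0.052 ]
glueTop [ 0.61870473 -0.2135255   0.1       ]
```

```bash
cat > ov.py <<'E'
from h import *
import fit
def circ(r,n=40):
    t=np.linspace(0,2*np.pi,n); return np.c_[r*np.cos(t),r*np.sin(t),0*t]
def model(q,pin):
    P=np.array([q['x'],q['y'],q['z']]);M=bedR(q['yaw'])
    W=lambda p:P+np.asarray(p,float)@M.T
    s=q['s'];L=[]
    L.append(W(circ(.007))); L.append(W(circ(.066)+[-.028,.14,.026]))
    L.append(W(circ(.007)+[0,s,.0165]))
    a,c=q['a'],q['c']
    L.append(W([(a,c,0),(a,c-.4,0),(a-.22,c-.4,0),(a-.22,c,0),(a,c,0)]))
    L.append(W([(.07,s+.03,.0165),(.07,s-.03,.0165),(-.086,s-.03,.0165),(-.086,s+.03,.0165),(.07,s+.03,.0165)]))
    L.append(W([(-.015,s+.03,.0165),(-.015,s+.065,.0165),(-.065,s+.065,.0165),(-.065,s+.03,.0165)]))
    for z in(.0165,.0505): L.append(W([(-.044,s+.007,z),(-.044,s-.007,z),(-.08,s-.007,z),(-.08,s+.007,z),(-.044,s+.007,z)]))
    t=np.array([.05-.072*np.cos(q['k']),s-.072*np.sin(q['k']),.0165])
    for z in(.042,.064): L.append(W(circ(.006)+t+[0,0,z]))
    L.append(W([(.05,s,.0525),t+[0,0,.036]]))
    if pin is not None:
        for z,r in((.052,.013),(.057,.013),(.057,.009),(.084,.009)): L.append(circ(r)+[pin[0],pin[1],z])
    return L
def draw(src,cam,box,f,out,q,pin,extra=[]):
    im=cv2.imread(src); x0,y0,x1,y1=box
    c=cv2.resize(im[y0:y1,x0:x1],None,fx=f,fy=f,interpolation=cv2.INTER_CUBIC)
    for l in model(q,pin)+extra:
        uv=(proj(cam,l)-[x0,y0]+.5)*f-.5
        cv2.polylines(c,[np.round(uv*8).astype(np.int32)],False,(0,0,255),1,cv2.LINE_AA,3)
    cv2.imwrite(out,c)
E
python3 - <<'E'
from ov import *
q=dict(zip(fit.names,fit.s.x)); pin=(.4653,-.2357)
draw("pics/top0.png","top",(195,105,360,235),4.7,"pics/o1.png",q,pin)
draw("pics/scene0.png","scene",(275,180,475,300),4,"pics/o2.png",q,pin)
draw("pics/scene0.png","scene",(155,195,235,270),6,"pics/o3.png",q,pin)
E
```

```text
(no output)
```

View pics/o1.png

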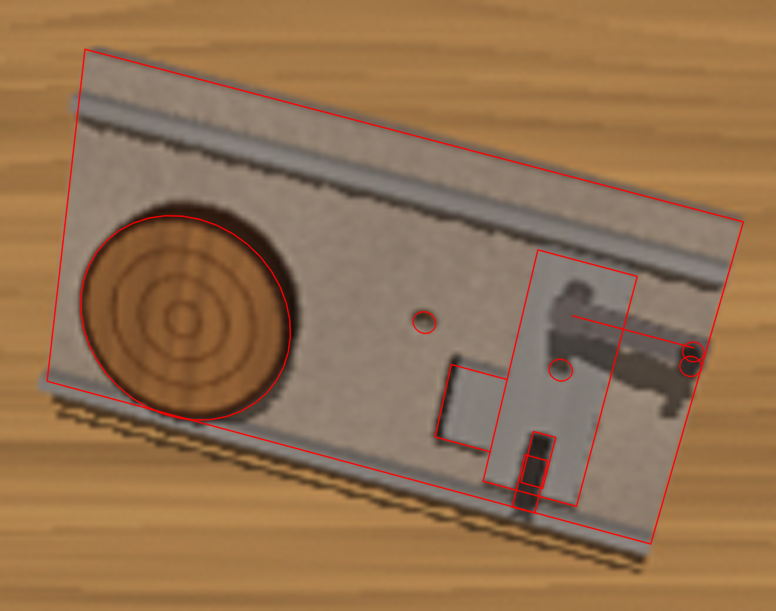

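View pics/o2.png

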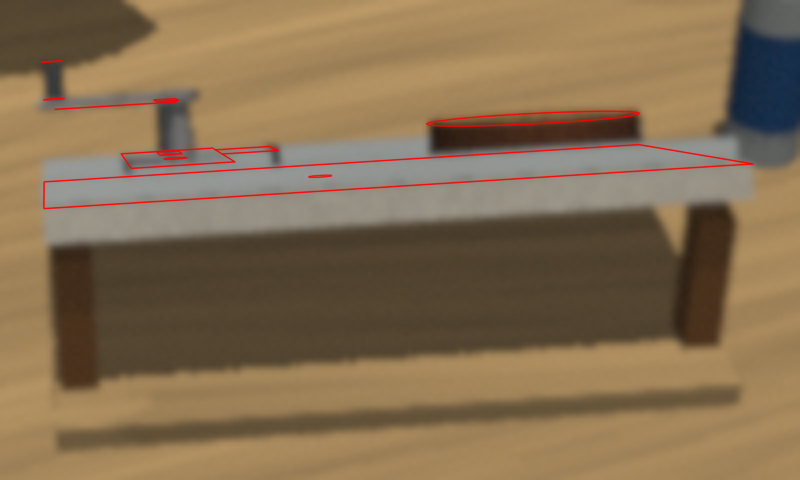

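View pics/o3.png

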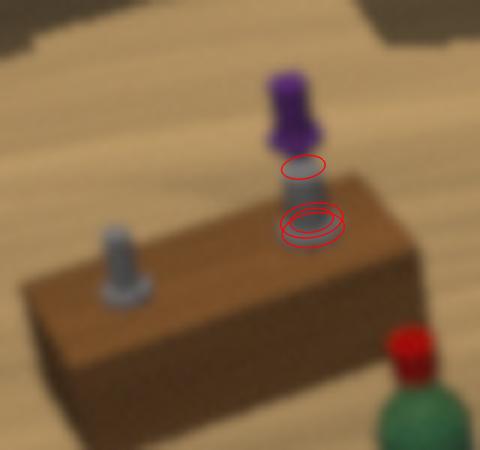

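Run:
```python
from ov import *
q=dict(zip(fit.names,fit.s.x)); 
for i,pin in enumerate([(.4653,-.2357),(.4675,-.2362)]):
    draw("pics/top0.png","top",(380,205,430,245),10,f"pics/p{i}t.png",q,pin)
    draw("pics/scene0.png","scene",(185,210,225,245),10,f"pics/p{i}s.png",q,pin)
im=[cv2.imread(f"pics/p{i}{k}.png")[:350,:400] for i in(0,1) for k in "ts"]
cv2.imwrite("pics/pp.png",cv2.resize(np.vstack([np.hstack(im[:2]),np.hstack(im[2:])]),None,fx=.85,fy=.85))
```

```text
(no output)
```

View pics/pp.png

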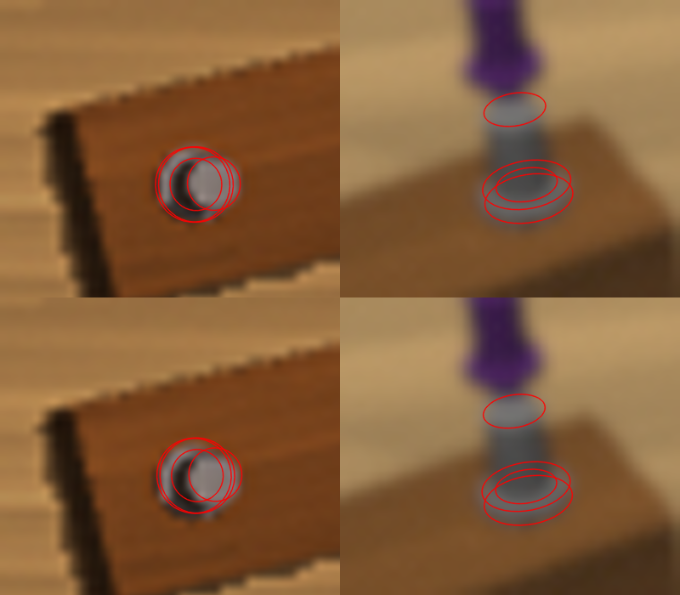

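```bash
cat >> h.py <<'E'
Q=dict(x=.6127,y=.1092,z=.0906,yaw=-.251,s=-.0882,k=1.5725)
def bedpt(p): return np.array([Q['x'],Q['y'],Q['z']])+bedR(Q['yaw'])@np.array(p,float)
def Rtilt():
    M=bedR(Q['yaw']); return np.c_[M[:,0],-M[:,1],-M[:,2]]
def Rdown():
    y=Q['yaw'];return np.c_[[np.cos(y),np.sin(y),0],[np.sin(y),-np.cos(y),0],[0,0,-1]]
def st():
    o=observe(); M=bedR(Q['yaw'])
    print("t",round(o['time_s'],2),"pos",o['position'].round(4),"bed",(M.T@(o['position']-[Q['x'],Q['y'],Q['z']])).round(4),"F",o['ft_force'].round(1),"Fbed",(M.T@o['ft_force']).round(1),"grip",round(o['grip_width'],4)); return o
def plan(T,Rt):
    o=st(); d=(np.array(T)-o['position'])/.03
    rv=R.from_matrix(Rt@o['tool_rot'].T).as_rotvec(degrees=True)/6
    print("travel units",d.round(3),"rot units",rv.round(3),"min rows",max(abs(d).max(),np.linalg.norm(d)*.6,abs(rv).max(),np.linalg.norm(rv)*.7).round(1))
E
python3 - <<'E'
from h import *
plan(bedpt((-.062,-.0882,.0265+.09)),Rtilt())
print(bedpt((-.062,-.0882,.0265)),bedR(Q['yaw']).round(4))
E
```

```text
t 0.1 pos [ 0.2105 -0.5079  0.2308] bed [-0.1346 -0.6976  0.2396] F [0.6 0.5 0.4] Fbed [0.6 0.7 0.2] grip 0.0855
travel units [ 9.063 18.647 -2.343] rot units [ 0.348 -5.071 -6.008] min rows 18.6
[0.52594766 0.04039075 0.08254967] [[ 0.8389  0.2484 -0.4843]
 [-0.2151  0.9687  0.1242]
 [ 0.5     0.      0.866 ]]
```

>>> servo_tool(commands=[{"travel":[0.4,0.85,0],"delta_rot":[0,-0.23,-0.27],"fingers":60},{"travel":[0.4,0.85,0],"delta_rot":[0,-0.23,-0.27],"fingers":60},{"travel":[0.4,0.85,0],"delta_rot":[0,-0.23,-0.27],"fingers":60},{"travel":[0.4,0.85,0],"delta_rot":[0,-0.23,-0.27],"fingers":60},{"travel":[0.4,0.85,0],"delta_rot":[0,-0.23,-0.27],"fingers":60},{"travel":[0.4,0.85,0],"delta_rot":[0,-0.23,-0.27],"fingers":60},{"travel":[0.4,0.85,0],"delta_rot":[0,-0.23,-0.27],"fingers":60},{"travel":[0.4,0.85,0],"delta_rot":[0,-0.23,-0.27],"fingers":60}], squeeze=40)

```text
time_s: 0.9
position: [0.3078, -0.2974, 0.2273]
tool_rot: [[0.969, 0.148, 0.196], [0.154, -0.988, -0.016], [0.191, 0.045, -0.981]]
ft_force: [1.2, -0.6, -0.8]
grip_width: 0.0654
```

Run:
```python
from h import *
plan(bedpt((-.062,-.0882,.0265+.09)),Rtilt())
```

```text
t 0.9 pos [ 0.3078 -0.2974  0.2273] bed [-0.1    -0.4696  0.2156] F [ 1.2 -0.6 -0.8] Fbed [ 0.7 -0.3 -1.3] grip 0.0654
travel units [ 5.819 11.632 -2.226] rot units [ 0.267 -3.199 -3.706] min rows 11.6
```

>>> servo_tool(commands=[{"travel":[0.42,0.85,-0.1],"delta_rot":[0,-0.23,-0.27],"fingers":60},{"travel":[0.42,0.85,-0.1],"delta_rot":[0,-0.23,-0.27],"fingers":60},{"travel":[0.42,0.85,-0.1],"delta_rot":[0,-0.23,-0.27],"fingers":60},{"travel":[0.42,0.85,-0.1],"delta_rot":[0,-0.23,-0.27],"fingers":60},{"travel":[0.42,0.85,-0.1],"delta_rot":[0,-0.23,-0.27],"fingers":60},{"travel":[0.42,0.85,-0.1],"delta_rot":[0,-0.23,-0.27],"fingers":60},{"travel":[0.42,0.85,-0.1],"delta_rot":[0,-0.23,-0.27],"fingers":60},{"travel":[0.42,0.85,-0.1],"delta_rot":[0,-0.23,-0.27],"fingers":60}])

```text
time_s: 1.7
position: [0.4103, -0.084, 0.2019]
tool_rot: [[0.921, -0.1, 0.377], [-0.075, -0.994, -0.082], [0.383, 0.047, -0.923]]
ft_force: [-0.4, -0.7, 0.1]
grip_width: 0.0654
```

>>> servo_tool(commands=[{"travel":[0.42,0.85,-0.1],"delta_rot":[0.05,-0.23,-0.27],"fingers":60},{"travel":[0.42,0.85,-0.1],"delta_rot":[0.05,-0.23,-0.27],"fingers":60},{"travel":[0.42,0.85,-0.1],"delta_rot":[0.05,-0.23,-0.27],"fingers":60},{"travel":[0.42,0.85,-0.1],"delta_rot":[0.05,-0.23,-0.27],"fingers":60},{"travel":[0.2,0.4,0],"delta_rot":[0.05,-0.23,-0.27],"fingers":60},{"travel":[0,0,0]}])

```text
validation failed for argument at $.co...
```

Run:
```python
from h import *
plan(bedpt((-.062,-.0882,.0265+.09)),Rtilt())
```

```text
t 1.7 pos [ 0.4103 -0.084   0.2019] bed [-0.0726 -0.2374  0.1704] F [-0.4 -0.7  0.1] Fbed [-0.2 -0.8  0.2] grip 0.0654
travel units [ 2.402  4.52  -1.381] rot units [ 0.227 -1.308 -1.406] min rows 4.5
```

Every row needs all its fields. I'll continue.

>>> servo_tool(commands=[{"travel":[0.42,0.8,-0.2],"delta_rot":[0.05,-0.23,-0.25],"fingers":60},{"travel":[0.42,0.8,-0.2],"delta_rot":[0.05,-0.23,-0.25],"fingers":60},{"travel":[0.42,0.8,-0.25],"delta_rot":[0.05,-0.23,-0.25],"fingers":60},{"travel":[0.42,0.8,-0.25],"delta_rot":[0.05,-0.23,-0.25],"fingers":60},{"travel":[0.42,0.8,-0.25],"delta_rot":[0.05,-0.23,-0.25],"fingers":60},{"travel":[0.3,0.5,-0.2],"delta_rot":[0.0,-0.16,-0.16],"fingers":60},{"travel":[0,0,0],"delta_rot":[0,0,0],"fingers":60}])

```text
time_s: 2.4
position: [0.4838, 0.0608, 0.1588]
tool_rot: [[0.835, -0.249, 0.49], [-0.219, -0.968, -0.12], [0.504, -0.007, -0.864]]
ft_force: [0.1, 0.1, -0.2]
grip_width: 0.0653
```

Run:
```python
from h import *
plan(bedpt((-.062,-.0882,.0265+.09)),Rtilt())
plan(bedpt((-.062,-.0882,.0265)),Rtilt())
cv2.imwrite("pics/s1.png",get_image("scene")[:,:,::-1]);cv2.imwrite("pics/t1.png",get_image("top")[:,:,::-1])
```

```text
t 2.4 pos [0.4838 0.0608 0.1588] bed [-0.0636 -0.0789  0.1155] F [ 0.1  0.1 -0.2] Fbed [-0.   0.1 -0.2] grip 0.0653
travel units [-0.049 -0.307  0.055] rot units [-0.052  0.061  0.008] min rows 0.3
t 2.4 pos [0.4838 0.0608 0.1588] bed [-0.0636 -0.0789  0.1155] F [ 0.1  0.1 -0.2] Fbed [-0.   0.1 -0.2] grip 0.0653
travel units [ 1.404 -0.68  -2.543] rot units [-0.052  0.061  0.008] min rows 2.5
```

View pics/t1.png

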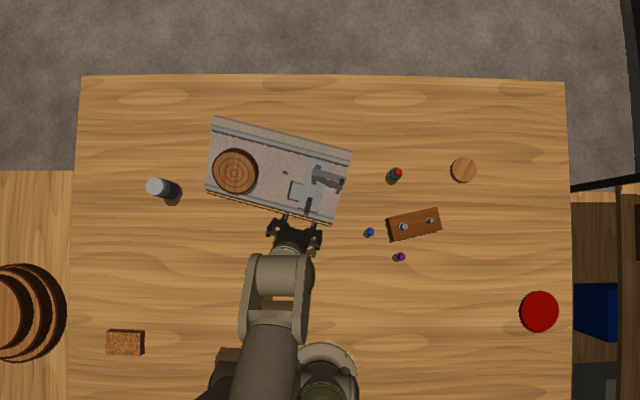

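View pics/s1.png

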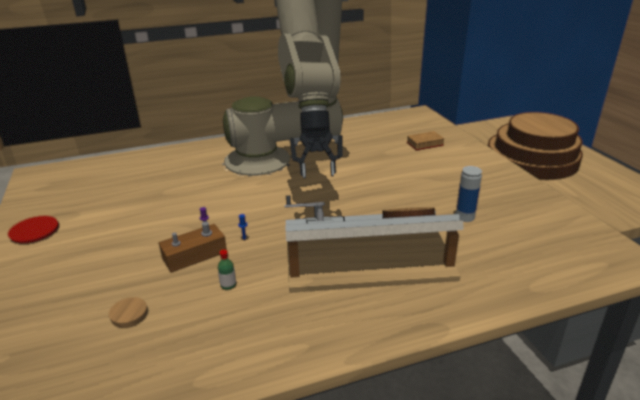

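The tool is over the bed at (298,220), about 9 mm to the +y side of the fin at (308,203). I'll correct that and descend.

>>> servo_tool(commands=[{"travel":[-0.05,-0.33,0.05],"delta_rot":[-0.05,0.06,0],"fingers":60},{"travel":[0.3,-0.1,-0.5],"delta_rot":[0,0,0],"fingers":60},{"travel":[0.3,-0.08,-0.52],"delta_rot":[0,0,0],"fingers":60},{"travel":[0.3,-0.08,-0.52],"delta_rot":[0,0,0],"fingers":60},{"travel":[0.25,-0.06,-0.45],"delta_rot":[0,0,0],"fingers":60},{"travel":[0,0,0],"delta_rot":[0,0,0],"fingers":60}])

```text
time_s: 3.1
position: [0.5169, 0.0321, 0.1034]
tool_rot: [[0.835, -0.256, 0.486], [-0.221, -0.967, -0.13], [0.504, 0.001, -0.864]]
ft_force: [0.1, 0.3, 0.4]
grip_width: 0.0651
```

Run:
```python
from h import *
plan(bedpt((-.062,-.0882,.0265)),Rtilt())
```

```text
t 3.1 pos [0.5169 0.0321 0.1034] bed [-0.0574 -0.0985  0.0479] F [0.1 0.3 0.4] Fbed [0.2 0.3 0.4] grip 0.0651
travel units [ 0.302  0.276 -0.693] rot units [0.023 0.035 0.078] min rows 0.7
```

>>> servo_tool(commands=[{"travel":[0.06,0.3,0],"delta_rot":[0,0,0.05],"fingers":60},{"travel":[0.12,0,-0.35],"delta_rot":[0,0,0],"fingers":60},{"travel":[0.1,0,-0.34],"delta_rot":[0,0,0],"fingers":60},{"travel":[0,0,0],"delta_rot":[0,0,0],"fingers":60}])

```text
time_s: 3.5
position: [0.5252, 0.0382, 0.0836]
tool_rot: [[0.835, -0.255, 0.488], [-0.219, -0.967, -0.13], [0.505, 0.002, -0.863]]
ft_force: [-0.1, -0.6, -0.7]
grip_width: 0.0656
```

Run:
```python
from h import *
plan(bedpt((-.062,-.0882,.0265)),Rtilt())
```

```text
t 3.5 pos [0.5252 0.0382 0.0836] bed [-0.0617 -0.0905  0.0275] F [-0.1 -0.6 -0.7] Fbed [-0.3 -0.6 -0.6] grip 0.0656
travel units [ 0.027  0.072 -0.034] rot units [0.034 0.05  0.061] min rows 0.1
```

Now I'll close on the fin.

>>> servo_tool(commands=[{"travel":[0,0,0],"delta_rot":[0,0,0],"fingers":200},{"travel":[0,0,0],"delta_rot":[0,0,0],"fingers":255},{"travel":[0,0,0],"delta_rot":[0,0,0],"fingers":255},{"travel":[0,0,0],"delta_rot":[0,0,0],"fingers":255},{"travel":[0,0,0],"delta_rot":[0,0,0],"fingers":255},{"travel":[0,0,0],"delta_rot":[0,0,0],"fingers":255}], squeeze=40)

```text
time_s: 4.1
position: [0.5248, 0.0378, 0.0839]
tool_rot: [[0.835, -0.254, 0.488], [-0.218, -0.967, -0.131], [0.505, 0.003, -0.863]]
ft_force: [0.7, 0.2, -2.5]
grip_width: 0.0133
```

Run:
```python
from h import *
plan(bedpt((-.062,-.0882,.0265)),Rtilt())
```

```text
t 4.1 pos [0.5248 0.0378 0.0839] bed [-0.0617 -0.091   0.0279] F [ 0.7  0.2 -2.5] Fbed [-0.7  0.4 -2.5] grip 0.0133
travel units [ 0.037  0.087 -0.044] rot units [0.038 0.048 0.06 ] min rows 0.1
```

The fin is gripped (13.3 mm). The camera gives about 88 mm of slide along bed y, so I'll go 80 mm first.

>>> servo_tool(commands=[{"travel":[0.1,0.39,0],"delta_rot":[0,0,0],"fingers":255},{"travel":[0.1,0.39,0],"delta_rot":[0,0,0],"fingers":255},{"travel":[0.1,0.39,0],"delta_rot":[0,0,0],"fingers":255},{"travel":[0.1,0.39,0],"delta_rot":[0,0,0],"fingers":255},{"travel":[0.1,0.39,0],"delta_rot":[0,0,0],"fingers":255},{"travel":[0.1,0.39,0],"delta_rot":[0,0,0],"fingers":255},{"travel":[0,0,0],"delta_rot":[0,0,0],"fingers":255}])

```text
time_s: 4.8
position: [0.5427, 0.1071, 0.0839]
tool_rot: [[0.836, -0.258, 0.485], [-0.219, -0.966, -0.136], [0.504, 0.007, -0.864]]
ft_force: [1.8, 3.6, -1.8]
grip_width: 0.0131
```

Run:
```python
from h import *
plan(bedpt((-.062,-.091+.0882,.0279)),Rtilt())
```

```text
t 4.8 pos [0.5427 0.1071 0.0839] bed [-0.0616 -0.0194  0.0278] F [ 1.8  3.6 -1.8] Fbed [-0.2  4.  -2. ] grip 0.0131
travel units [ 0.126  0.538 -0.004] rot units [0.076 0.021 0.092] min rows 0.5
```

>>> servo_tool(commands=[{"travel":[0.06,0.25,0],"delta_rot":[0,0,0],"fingers":255},{"travel":[0.06,0.25,0],"delta_rot":[0,0,0],"fingers":255},{"travel":[0.05,0.15,0],"delta_rot":[0,0,0],"fingers":255},{"travel":[0,0,0],"delta_rot":[0,0,0],"fingers":255}])

```text
time_s: 5.2
position: [0.5476, 0.1263, 0.0839]
tool_rot: [[0.836, -0.259, 0.484], [-0.22, -0.966, -0.137], [0.503, 0.009, -0.864]]
ft_force: [0.9, 0.7, -2.3]
grip_width: 0.0133
```

Run:
```python
from h import *
plan(bedpt((-.062,-.091+.0882,.0279)),Rtilt())
```

```text
t 5.2 pos [0.5476 0.1263 0.0839] bed [-0.0616  0.0004  0.0278] F [ 0.9  0.7 -2.3] Fbed [-0.6  0.9 -2.3] grip 0.0133
travel units [-0.039 -0.099 -0.003] rot units [0.087 0.01  0.105] min rows 0.1
```

>>> servo_tool(commands=[{"travel":[0.025,0.1,0],"delta_rot":[0,0,0],"fingers":255},{"travel":[0.025,0.1,0],"delta_rot":[0,0,0],"fingers":255}])

```text
time_s: 5.4
position: [0.5491, 0.1319, 0.0839]
tool_rot: [[0.836, -0.26, 0.483], [-0.22, -0.966, -0.138], [0.503, 0.009, -0.864]]
ft_force: [-0.8, -3.9, -0.8]
grip_width: 0.0132
```

Run:
```python
from h import *
plan(bedpt((-.062,-.091+.0882,.0279)),Rtilt())
```

```text
t 5.4 pos [0.5491 0.1319 0.0839] bed [-0.0616  0.0062  0.0278] F [-0.8 -3.9 -0.8] Fbed [-0.2 -4.  -0.8] grip 0.0132
travel units [-0.087 -0.288 -0.004] rot units [0.091 0.006 0.112] min rows 0.3
```

>>> servo_tool(commands=[{"travel":[0.02,0.07,0],"delta_rot":[0,0,0],"fingers":255},{"travel":[0.02,0.07,0],"delta_rot":[0,0,0],"fingers":255}])

```text
time_s: 5.6
position: [0.5494, 0.1336, 0.0838]
tool_rot: [[0.837, -0.263, 0.479], [-0.22, -0.965, -0.144], [0.5, 0.015, -0.866]]
ft_force: [-4.4, -29.8, 7.1]
grip_width: 0.0132
```

>>> servo_tool(commands=[{"travel":[0.01,0.05,0],"delta_rot":[0,0,0],"fingers":255}])

```text
time_s: 5.7
position: [0.5494, 0.1334, 0.0838]
tool_rot: [[0.838, -0.265, 0.477], [-0.221, -0.964, -0.147], [0.499, 0.018, -0.866]]
ft_force: [-2.1, -13.5, 1.6]
grip_width: 0.0134
```

Run:
```python
from h import *
st()
```

```text
t 5.7 pos [0.5494 0.1334 0.0838] bed [-0.0617  0.0077  0.0278] F [ -2.1 -13.5   1.6] Fbed [  1.9 -13.6   0.7] grip 0.0134
```

The end stop is at TCP bed-y +7.7 mm, so s=0 lies at about -0.3 mm, which agrees with the camera-fitted hole. I'll back off 8 mm.

>>> servo_tool(commands=[{"travel":[-0.03,-0.13,0],"delta_rot":[0.05,0,0.05],"fingers":255},{"travel":[-0.03,-0.13,0],"delta_rot":[0.05,0,0.05],"fingers":255},{"travel":[0,0,0],"delta_rot":[0,0,0],"fingers":255}])

```text
time_s: 6.0
position: [0.5476, 0.1266, 0.0838]
tool_rot: [[0.84, -0.253, 0.48], [-0.218, -0.967, -0.13], [0.497, 0.004, -0.868]]
ft_force: [-1.5, -3.6, 0.5]
grip_width: 0.0131
```

Run:
```python
from h import *
plan(bedpt((-.0617,-.0003,.0278)),Rtilt())
```

```text
t 6.0 pos [0.5476 0.1266 0.0838] bed [-0.0618  0.0007  0.0278] F [-1.5 -3.6  0.5] Fbed [-0.2 -3.9  0.7] grip 0.0131
travel units [-0.007 -0.033  0.002] rot units [ 0.032 -0.038  0.05 ] min rows 0.1
```

>>> servo_tool(commands=[{"travel":[-0.01,-0.04,0],"delta_rot":[0.03,-0.03,0.05],"fingers":255},{"travel":[0,0,0],"delta_rot":[0,0,0],"fingers":255},{"travel":[0,0,0],"delta_rot":[0,0,0],"fingers":255}])

```text
time_s: 6.3
position: [0.5474, 0.1258, 0.0838]
tool_rot: [[0.839, -0.248, 0.484], [-0.215, -0.969, -0.124], [0.5, -0.0, -0.866]]
ft_force: [-1.4, 0.9, -0.6]
grip_width: 0.013
```

Run:
```python
from h import *
plan(bedpt((-.0617,-.0003,.0278)),Rtilt())
```

```text
t 6.3 pos [0.5474 0.1258 0.0838] bed [-0.0617 -0.0002  0.0278] F [-1.4  0.9 -0.6] Fbed [-1.7  0.5  0.3] grip 0.013
travel units [-0.002 -0.004  0.   ] rot units [-0.003 -0.003 -0.002] min rows 0.0
```

Next I'll open and retreat along the normal.

>>> servo_tool(commands=[{"travel":[0,0,0],"delta_rot":[0,0,0],"fingers":100},{"travel":[0,0,0],"delta_rot":[0,0,0],"fingers":100},{"travel":[0,0,0],"delta_rot":[0,0,0],"fingers":100},{"travel":[-0.45,0.1,0.8],"delta_rot":[0,0,0],"fingers":100},{"travel":[-0.45,0.1,0.8],"delta_rot":[0,0,0],"fingers":100},{"travel":[-0.45,0.1,0.8],"delta_rot":[0,0,0],"fingers":100},{"travel":[-0.45,0.1,0.8],"delta_rot":[0,0,0],"fingers":100},{"travel":[-0.8,-0.4,0.5],"delta_rot":[0,0,0],"fingers":60}])

```text
time_s: 7.1
position: [0.4682, 0.1264, 0.1965]
tool_rot: [[0.841, -0.247, 0.481], [-0.214, -0.969, -0.123], [0.497, 0.001, -0.868]]
ft_force: [-0.8, -0.1, 0.4]
grip_width: 0.0645
```

>>> servo_tool(commands=[{"travel":[-0.6,-1,0.3],"delta_rot":[0,0.5,0],"fingers":60},{"travel":[-0.5,-1,0.2],"delta_rot":[0,0.5,0],"fingers":60},{"travel":[0,0,0],"delta_rot":[0,0,0],"fingers":60}])

```text
time_s: 7.4
position: [0.4319, 0.0655, 0.2146]
tool_rot: [[0.889, -0.242, 0.389], [-0.211, -0.97, -0.122], [0.407, 0.026, -0.913]]
ft_force: [0.2, 0.6, -0.4]
grip_width: 0.0652
```

Run:
```python
from ov import *
cv2.imwrite("pics/s2.png",get_image("scene")[:,:,::-1]);cv2.imwrite("pics/t2.png",get_image("top")[:,:,::-1])
q=dict(Q,a=.1133,c=.2304,s=0)
draw("pics/t2.png","top",(240,120,350,215),7,"pics/o4.png",q,None)
draw("pics/s2.png","scene",(290,180,400,260),6.5,"pics/o5.png",q,None)
plan((.465,-.237,.16),Rdown())
```

```text
t 7.5 pos [0.4324 0.0672 0.2135] bed [-0.0808 -0.0855  0.1886] F [-0.4  1.6  0.8] Fbed [-0.3  1.4  1.1] grip 0.0651
travel units [  1.088 -10.138  -1.785] rot units [ 1.212  3.821 -0.118] min rows 10.1
```

View pics/o4.png

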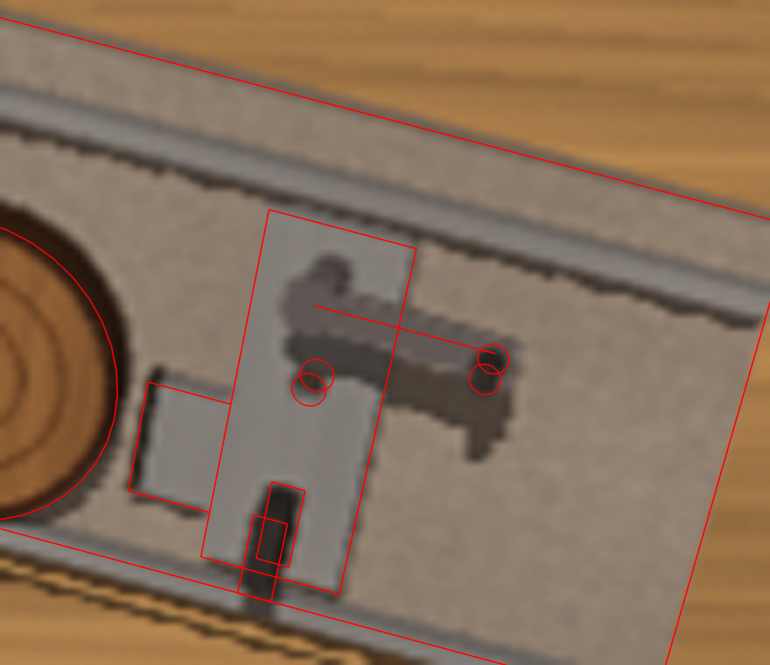

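View pics/o5.png

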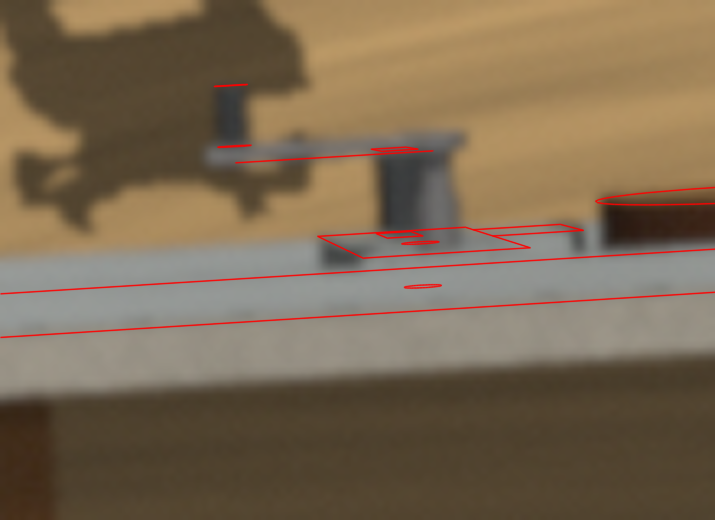

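The stop sits with s≈0 in the overlay: plate edges and pad match, and the hole is at about crop (314,383). Next is the pin.

>>> servo_tool(commands=[{"travel":[0.1,-0.85,0],"delta_rot":[0.12,0.38,0],"fingers":60},{"travel":[0.1,-0.85,0],"delta_rot":[0.12,0.38,0],"fingers":60},{"travel":[0.1,-0.85,0],"delta_rot":[0.12,0.38,0],"fingers":60},{"travel":[0.1,-0.85,0],"delta_rot":[0.12,0.38,0],"fingers":60},{"travel":[0.1,-0.85,0],"delta_rot":[0.12,0.38,0],"fingers":60},{"travel":[0.1,-0.85,0],"delta_rot":[0.12,0.38,0],"fingers":60},{"travel":[0.1,-0.85,0],"delta_rot":[0.12,0.38,0],"fingers":60},{"travel":[0.1,-0.85,0],"delta_rot":[0.12,0.38,0],"fingers":60}])

```text
time_s: 8.3
position: [0.4581, -0.1354, 0.2082]
tool_rot: [[0.972, -0.225, 0.067], [-0.225, -0.974, -0.015], [0.068, -0.0, -0.998]]
ft_force: [0.2, -0.1, -0.4]
grip_width: 0.0653
```

>>> servo_tool(commands=[{"travel":[0.1,-0.85,0],"delta_rot":[0.12,0.38,0],"fingers":60},{"travel":[0.1,-0.85,0],"delta_rot":[0.12,0.38,0],"fingers":60},{"travel":[0.1,-0.85,-0.2],"delta_rot":[0,0,0],"fingers":60},{"travel":[0,-0.5,-0.3],"delta_rot":[0,0,0],"fingers":60},{"travel":[0,0,0],"delta_rot":[0,0,0],"fingers":60}])

```text
time_s: 8.8
position: [0.4708, -0.2297, 0.187]
tool_rot: [[0.974, -0.225, -0.023], [-0.225, -0.974, 0.011], [-0.025, -0.006, -1.0]]
ft_force: [0.2, 0.6, 0.1]
grip_width: 0.0653
```

Run:
```python
from h import *
plan((.465,-.237,.16),Rdown())
```

```text
t 8.8 pos [ 0.4708 -0.2297  0.187 ] bed [ 0.0021 -0.3636  0.1101] F [0.2 0.6 0.1] Fbed [0.1 0.6 0.1] grip 0.0653
travel units [-0.195 -0.242 -0.901] rot units [-0.112 -0.217 -0.23 ] min rows 0.9
```

>>> servo_tool(commands=[{"travel":[-0.2,-0.24,-0.4],"delta_rot":[-0.11,-0.21,-0.23],"fingers":60},{"travel":[0,0,-0.5],"delta_rot":[0,0,0],"fingers":60},{"travel":[0,0,0],"delta_rot":[0,0,0],"fingers":60}])

```text
time_s: 9.1
position: [0.465, -0.2335, 0.1583]
tool_rot: [[0.969, -0.248, -0.001], [-0.248, -0.969, 0.001], [-0.002, -0.001, -1.0]]
ft_force: [0.3, 0.2, -0.3]
grip_width: 0.0653
```

Run:
```python
from h import *
plan((.465,-.237,.061),Rdown())
cv2.imwrite("pics/s3.png",cv2.resize(get_image("scene")[130:290,120:300,::-1],None,fx=3.6,fy=3.6));cv2.imwrite("pics/t3.png",cv2.resize(get_image("top")[180:280,350:460,::-1],None,fx=5,fy=5))
```

```text
t 9.1 pos [ 0.465  -0.2335  0.1583] bed [-0.0164 -0.3686  0.0876] F [ 0.3  0.2 -0.3] Fbed [ 0.   0.2 -0.4] grip 0.0653
travel units [ 1.000e-03 -1.180e-01 -3.243e+00] rot units [-0.009 -0.013 -0.008] min rows 3.2
```

View pics/s3.png

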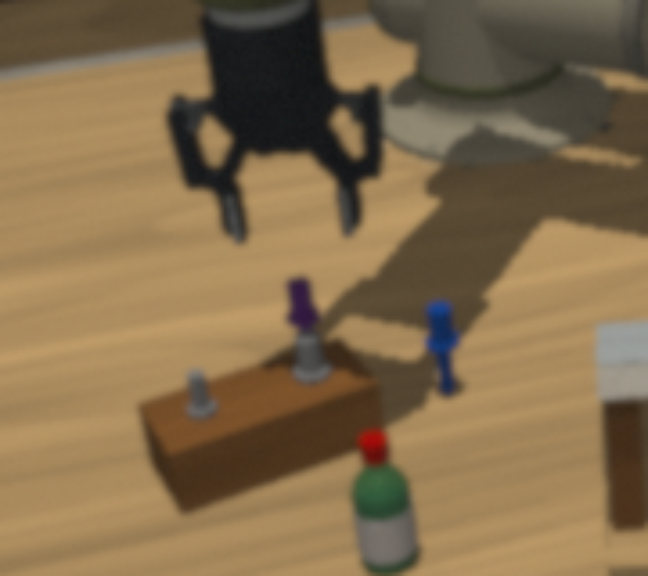

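View pics/t3.png

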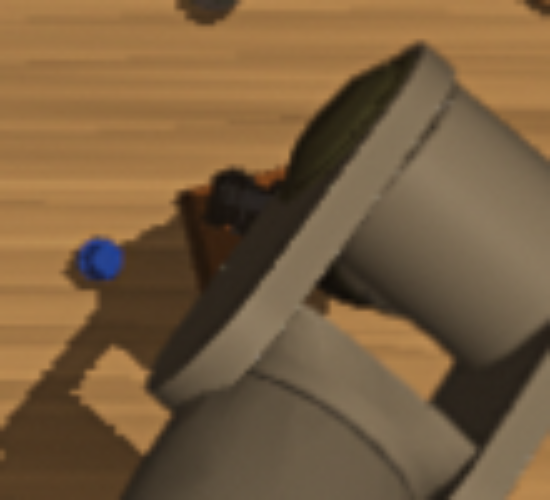

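The fingers straddle the thick pin (scene crop 237–350, pin at 310). I'll descend part way and recheck.

>>> servo_tool(commands=[{"travel":[0,-0.1,-0.6],"delta_rot":[0,0,0],"fingers":60},{"travel":[0,0,-0.7],"delta_rot":[0,0,0],"fingers":60},{"travel":[0,0,-0.7],"delta_rot":[0,0,0],"fingers":60},{"travel":[0,0,-0.4],"delta_rot":[0,0,0],"fingers":60},{"travel":[0,0,0],"delta_rot":[0,0,0],"fingers":60}])

```text
time_s: 9.7
position: [0.4688, -0.2357, 0.0912]
tool_rot: [[0.97, -0.244, 0.009], [-0.243, -0.97, -0.008], [0.01, 0.005, -1.0]]
ft_force: [0.7, -0.1, 0.6]
grip_width: 0.0649
```

Run:
```python
from h import *
plan((.465,-.237,.061),Rdown())
cv2.imwrite("pics/s4.png",cv2.resize(get_image("scene")[150:270,150:260,::-1],None,fx=5,fy=5))
```

```text
t 9.7 pos [ 0.4688 -0.2357  0.0912] bed [-0.0463 -0.3698  0.0274] F [ 0.7 -0.1  0.6] Fbed [0.9 0.1 0.2] grip 0.0649
travel units [-0.126 -0.044 -1.005] rot units [ 0.074  0.084 -0.048] min rows 1.0
```

View pics/s4.png

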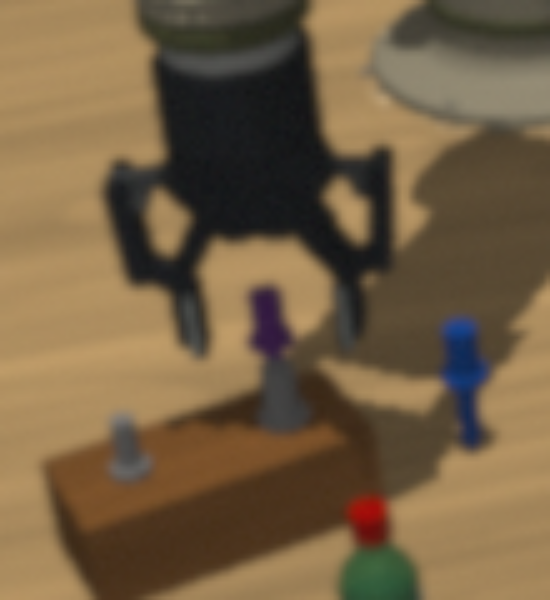

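>>> servo_tool(commands=[{"travel":[-0.12,-0.03,-0.3],"delta_rot":[0.07,0.08,-0.04],"fingers":60},{"travel":[0,0,-0.4],"delta_rot":[0,0,0],"fingers":60},{"travel":[-0.05,0,-0.3],"delta_rot":[0,0,0],"fingers":60},{"travel":[0,0,0],"delta_rot":[0,0,0],"fingers":60}])

```text
time_s: 10.15
position: [0.4647, -0.2372, 0.0622]
tool_rot: [[0.969, -0.247, 0.004], [-0.247, -0.969, -0.004], [0.005, 0.002, -1.0]]
ft_force: [-0.5, -0.0, 0.1]
grip_width: 0.065
```

Run:
```python
from h import *
plan((.465,-.237,.061),Rdown())
```

```text
t 10.15 pos [ 0.4647 -0.2372  0.0622] bed [-0.0638 -0.3723  0.004 ] F [-0.5 -0.   0.1] Fbed [-0.4 -0.2  0.3] grip 0.065
travel units [ 0.009  0.007 -0.039] rot units [ 0.035  0.042 -0.011] min rows 0.0
```

>>> servo_tool(commands=[{"travel":[0,0,-0.03],"delta_rot":[0.03,0.04,-0.01],"fingers":200},{"travel":[0,0,0],"delta_rot":[0,0,0],"fingers":255},{"travel":[0,0,0],"delta_rot":[0,0,0],"fingers":255},{"travel":[0,0,0],"delta_rot":[0,0,0],"fingers":255},{"travel":[0,0,0],"delta_rot":[0,0,0],"fingers":255},{"travel":[0,0,0],"delta_rot":[0,0,0],"fingers":255}], squeeze=60)

```text
time_s: 10.75
position: [0.465, -0.2375, 0.0618]
tool_rot: [[0.969, -0.248, 0.001], [-0.248, -0.969, -0.001], [0.001, 0.001, -1.0]]
ft_force: [0.2, 0.2, -1.0]
grip_width: 0.0157
```

Run:
```python
from h import *
plan((.465,-.237,.061),Rdown())
```

```text
t 10.75 pos [ 0.465  -0.2375  0.0618] bed [-0.0637 -0.3725  0.0035] F [ 0.2  0.2 -1. ] Fbed [-0.3  0.3 -1. ] grip 0.0157
travel units [-0.001  0.017 -0.026] rot units [0.009 0.006 0.001] min rows 0.0
```

>>> servo_tool(commands=[{"travel":[0,0,0.4],"delta_rot":[0,0,0],"fingers":255},{"travel":[0,0,0.7],"delta_rot":[0,0,0],"fingers":255},{"travel":[0,0,0.9],"delta_rot":[0,0,0],"fingers":255},{"travel":[0,0,0.9],"delta_rot":[0,0,0],"fingers":255},{"travel":[0,0,0.9],"delta_rot":[0,0,0],"fingers":255},{"travel":[0,0,0.9],"delta_rot":[0,0,0],"fingers":255},{"travel":[0,0,0],"delta_rot":[0,0,0],"fingers":255}])

```text
time_s: 11.45
position: [0.4636, -0.2363, 0.2072]
tool_rot: [[0.969, -0.248, -0.002], [-0.248, -0.969, 0.001], [-0.003, -0.001, -1.0]]
ft_force: [0.6, -0.4, -0.8]
grip_width: 0.0159
```

Run:
```python
from h import *
plan(bedpt((0,0,.0165+.0098+.06)),Rtilt())
cv2.imwrite("pics/s5.png",cv2.resize(get_image("scene")[110:270,140:260,::-1],None,fx=5,fy=5)[:600])
```

```text
t 11.45 pos [ 0.4636 -0.2363  0.2072] bed [ 0.0075 -0.3717  0.1303] F [ 0.6 -0.4 -0.8] Fbed [ 0.2 -0.2 -1. ] grip 0.0159
travel units [ 3.577 11.874 -1.396] rot units [-1.256e+00 -4.864e+00 -1.000e-03] min rows 11.9
```

View pics/s5.png

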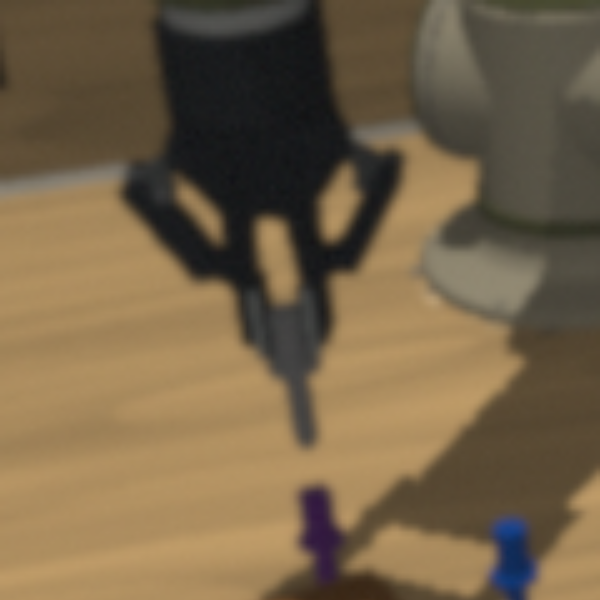

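```bash
cat > pinov.py <<'E'
from ov import *
def pinlines(tip,ax,xh):
    ax=ax/np.linalg.norm(ax); u=xh-ax*(xh@ax);u/=np.linalg.norm(u);v=np.cross(ax,u);A=np.c_[u,v,ax]
    L=[]
    for z,r in((0,.003),(.007,.006),(.044,.006),(.044,.013),(.049,.013),(.049,.009),(.076,.009)): L.append(tip+(circ(r)+[0,0,z])@A.T)
    return L
def ovpin(n,tag,d=.0538,f=8,off=(0,0),w=80,h=70):
    o=observe(); im=get_image(n); cv2.imwrite(f"pics/{tag}raw.png",im[:,:,::-1])
    Rt=o['tool_rot']; tip=o['position']+Rt@np.array([off[0],off[1],d])
    L=pinlines(tip,-Rt[:,2],Rt[:,0])
    c=proj(n,tip-.03*Rt[:,2])[0].astype(int); x0=c[0]-w//2;y0=c[1]-h//2
    cr=cv2.resize(im[y0:y0+h,x0:x0+w,::-1],None,fx=f,fy=f,interpolation=cv2.INTER_CUBIC)
    raw=cr.copy()
    for l in L:
        uv=(proj(n,l)-[x0,y0]+.5)*f-.5
        cv2.polylines(cr,[np.round(uv*8).astype(np.int32)],False,(0,0,255),1,cv2.LINE_AA,3)
    cv2.imwrite(f"pics/{tag}.png",cr)
E
python3 -c "
from pinov import *
ovpin('scene','pv1')"
```

```text
(no output)
```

View pics/pv1.png

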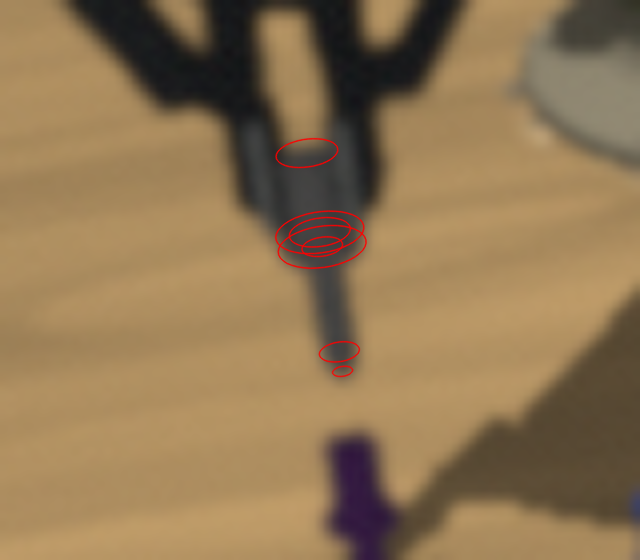

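Run:
```python
from h import *
plan(bedpt((0,0,.0863+.03)),Rtilt())
```

```text
t 11.55 pos [ 0.4625 -0.2354  0.2038] bed [ 0.0047 -0.3711  0.128 ] F [ 0.3  1.  -1.6] Fbed [-0.8  1.  -1.4] grip 0.0161
travel units [ 3.129 11.969 -0.416] rot units [-1.294 -4.91  -0.007] min rows 12.0
```

>>> servo_tool(commands=[{"travel":[0.1,0.75,0.3],"delta_rot":[-0.1,-0.4,0],"fingers":255},{"travel":[0.15,0.75,0.2],"delta_rot":[-0.1,-0.4,0],"fingers":255},{"travel":[0.2,0.75,0],"delta_rot":[-0.1,-0.4,0],"fingers":255},{"travel":[0.2,0.75,0],"delta_rot":[-0.1,-0.4,0],"fingers":255},{"travel":[0.2,0.75,0],"delta_rot":[-0.1,-0.4,0],"fingers":255},{"travel":[0.2,0.75,0],"delta_rot":[-0.1,-0.4,0],"fingers":255},{"travel":[0.2,0.75,0],"delta_rot":[-0.1,-0.4,0],"fingers":255},{"travel":[0.2,0.75,0],"delta_rot":[-0.1,-0.4,0],"fingers":255}])

```text
time_s: 12.35
position: [0.5024, -0.0493, 0.2058]
tool_rot: [[0.915, -0.252, 0.314], [-0.243, -0.968, -0.068], [0.321, -0.014, -0.947]]
ft_force: [0.4, -0.6, -1.3]
grip_width: 0.0159
```

Run:
```python
from h import *
plan(bedpt((0,0,.0863+.03)),Rtilt())
```

```text
t 12.35 pos [ 0.5024 -0.0493  0.2058] bed [-0.0008 -0.1809  0.1335] F [ 0.4 -0.6 -1.3] Fbed [-0.2 -0.4 -1.4] grip 0.0159
travel units [ 1.799  5.765 -0.483] rot units [-0.597 -1.782  0.018] min rows 5.8
```

>>> servo_tool(commands=[{"travel":[0.22,0.75,0.05],"delta_rot":[-0.1,-0.3,0],"fingers":255},{"travel":[0.22,0.75,0],"delta_rot":[-0.1,-0.3,0],"fingers":255},{"travel":[0.22,0.75,0],"delta_rot":[-0.1,-0.3,0],"fingers":255},{"travel":[0.22,0.75,0],"delta_rot":[-0.1,-0.3,0],"fingers":255},{"travel":[0.25,0.75,0],"delta_rot":[-0.1,-0.3,0],"fingers":255},{"travel":[0.25,0.75,0],"delta_rot":[-0.1,-0.2,0],"fingers":255},{"travel":[0.2,0.6,0],"delta_rot":[0,0,0],"fingers":255},{"travel":[0,0,0],"delta_rot":[0,0,0],"fingers":255}])

```text
time_s: 13.15
position: [0.5439, 0.1135, 0.1925]
tool_rot: [[0.852, -0.246, 0.462], [-0.214, -0.969, -0.122], [0.478, 0.005, -0.879]]
ft_force: [-0.4, -0.5, -1.2]
grip_width: 0.0164
```

Run:
```python
from h import *
plan(bedpt((0,0,.0863+.0)),Rtilt())
```

```text
t 13.15 pos [0.5439 0.1135 0.1925] bed [-0.0077 -0.0129  0.1221] F [-0.4 -0.5 -1.2] Fbed [-0.9 -0.6 -0.9] grip 0.0164
travel units [ 0.9    0.214 -0.904] rot units [-0.015 -0.249 -0.018] min rows 0.9
```

>>> servo_tool(commands=[{"travel":[0.45,0.22,-0.4],"delta_rot":[0,-0.25,-0.02],"fingers":255},{"travel":[0.4,0,-0.4],"delta_rot":[0,0,0],"fingers":255},{"travel":[0,0,0],"delta_rot":[0,0,0],"fingers":255}])

```text
time_s: 13.45
position: [0.5678, 0.1195, 0.1639]
tool_rot: [[0.842, -0.247, 0.479], [-0.215, -0.969, -0.123], [0.494, 0.001, -0.869]]
ft_force: [0.5, -0.0, -1.6]
grip_width: 0.0159
```

Run:
```python
from pinov import *
plan(bedpt((0,0,.0863+.0)),Rtilt())
ovpin('scene','pv2',f=7); ovpin('top','pv3',f=7)
st()
```

```text
t 13.45 pos [0.5678 0.1195 0.1639] bed [-0.0033 -0.0012  0.0865] F [ 0.5 -0.  -1.6] Fbed [-0.4  0.1 -1.7] grip 0.0159
travel units [0.105 0.014 0.049] rot units [-0.009 -0.061 -0.009] min rows 0.1
t 13.55 pos [0.5674 0.1196 0.1655] bed [-0.0028 -0.0012  0.0881] F [-0.2  0.7 -0.7] Fbed [-0.7  0.7 -0.4] grip 0.0157
```

View pics/pv2.png

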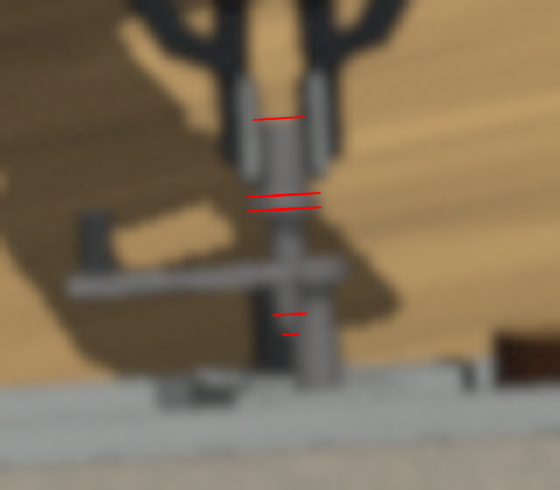

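View pics/pv3.png

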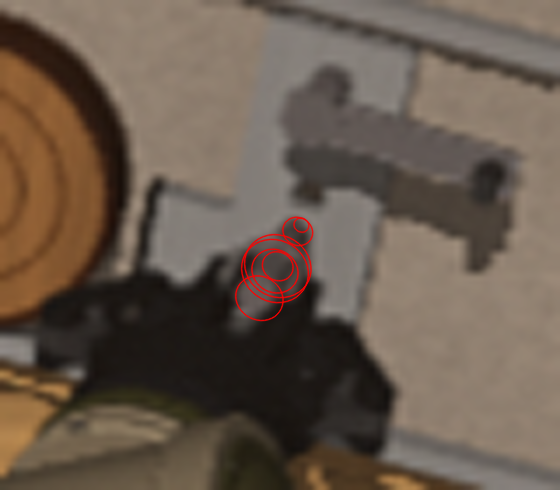

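Run:
```python
from ov import *
q=dict(Q,a=.1133,c=.2304,s=0)
im=cv2.imread("pics/t2.png")
a=cv2.resize(im[160:190,265:305],None,fx=10,fy=10,interpolation=cv2.INTER_CUBIC)
a=np.clip(a.astype(float)*1.6,0,255).astype('uint8')
b=a.copy()
for dx,col in((0,(0,0,255)),(.003,(0,255,0))):
  for z in(0,.0165):
    uv=(proj("top",bedpt((0,0,0))+ (circ(.007)+[dx,0,z])@bedR(Q['yaw']).T)-[265,160]+.5)*10-.5
    cv2.polylines(b,[uv.astype(int)],True,col,1)
im=cv2.imread("pics/top0.png")
c=cv2.resize(im[160:190,265:305],None,fx=10,fy=10,interpolation=cv2.INTER_CUBIC);d=c.copy()
for dx,col in((0,(0,0,255)),(.003,(0,255,0))):
    uv=(proj("top",bedpt((0,0,0))+ (circ(.007)+[dx,0,0])@bedR(Q['yaw']).T)-[265,160]+.5)*10-.5
    cv2.polylines(d,[uv.astype(int)],True,col,1)
cv2.imwrite("pics/hole.png",np.vstack([np.hstack([a,b]),np.hstack([c,d])]))
```

```text
(no output)
```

View pics/hole.png

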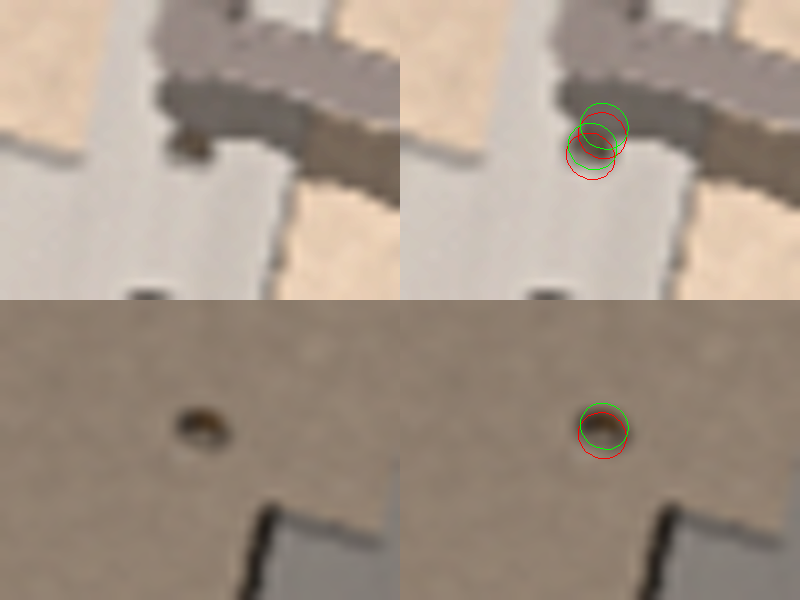

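Run:
```python
from pinov import *
im=cv2.imread("pics/pv3raw.png"); o=observe()
p=np.array([.5676,.1195,.1647]); Rt=o['tool_rot']
x0,y0,f=262,165,12
a=cv2.resize(im[y0:y0+40,x0:x0+33],None,fx=f,fy=f,interpolation=cv2.INTER_CUBIC)
a=np.clip(a.astype(float)*1.8,0,255).astype('uint8');b=a.copy()
for l in pinlines(p+Rt@np.array([0,0,.0538]),-Rt[:,2],Rt[:,0]):
    uv=(proj("top",l)-[x0,y0]+.5)*f-.5; cv2.polylines(b,[uv.astype(int)],True,(0,0,255),1)
cv2.imwrite("pics/pz.png",np.hstack([a,b]))
```

```text
(no output)
```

View pics/pz.png

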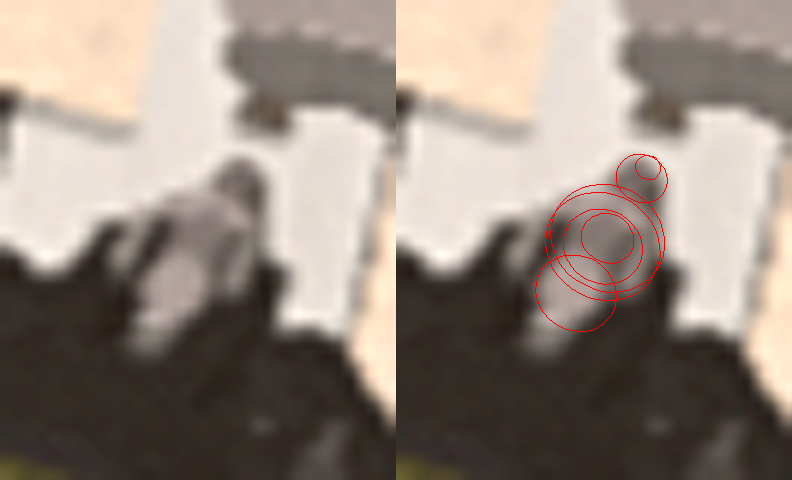

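The pin tip overlay matches within about 0.3 px. The hole lies about 3 mm further up-slope than fitted, both in the first frame and in the new one. I'll aim the tip at x=+2.7 mm, y≈0.

Run:
```python
import re
s=open('h.py').read()
open('h.py','w').write(s)
from h import *
plan(bedpt((.0027,-.0002,.0773)),Rtilt())
```

```text
t 13.55 pos [0.5674 0.1196 0.1655] bed [-0.0028 -0.0012  0.0881] F [-0.2  0.7 -0.7] Fbed [-0.7  0.7 -0.4] grip 0.0157
travel units [ 0.337 -0.052 -0.221] rot units [-0.011 -0.043 -0.007] min rows 0.3
```

>>> servo_tool(commands=[{"travel":[0.34,-0.04,-0.2],"delta_rot":[-0.01,-0.04,-0.01],"fingers":255},{"travel":[0,0,0],"delta_rot":[0,0,0],"fingers":255},{"travel":[0,0,0],"delta_rot":[0,0,0],"fingers":255}])

```text
time_s: 13.85
position: [0.5778, 0.1173, 0.1601]
tool_rot: [[0.838, -0.25, 0.485], [-0.216, -0.968, -0.125], [0.501, -0.0, -0.866]]
ft_force: [1.3, 0.4, -0.7]
grip_width: 0.0156
```

Run:
```python
from h import *
plan(bedpt((.0027,-.0002,.0773)),Rtilt())
```

```text
t 13.85 pos [0.5778 0.1173 0.1601] bed [ 0.0037 -0.0008  0.0781] F [ 1.3  0.4 -0.7] Fbed [ 0.7  0.7 -1.2] grip 0.0156
travel units [-0.01   0.023 -0.04 ] rot units [-0.     0.008  0.013] min rows 0.0
```

>>> servo_tool(commands=[{"travel":[0.12,-0.01,-0.25],"delta_rot":[0,0,0.01],"fingers":255},{"travel":[0.1,-0.03,-0.17],"delta_rot":[0,0,0],"fingers":255},{"travel":[0,0,0],"delta_rot":[0,0,0],"fingers":255}])

```text
time_s: 14.15
position: [0.5844, 0.1159, 0.1467]
tool_rot: [[0.838, -0.249, 0.485], [-0.215, -0.969, -0.124], [0.5, -0.0, -0.866]]
ft_force: [-0.3, 0.7, -1.5]
grip_width: 0.0157
```

Run:
```python
from h import *
plan(bedpt((.0027,-.0002,.0263)),Rtilt())
```

```text
t 14.15 pos [0.5844 0.1159 0.1467] bed [ 0.0028 -0.0005  0.0631] F [-0.3  0.7 -1.5] Fbed [-1.1  0.6 -1.1] grip 0.0157
travel units [ 0.593 -0.14  -1.065] rot units [-0.001  0.006  0.004] min rows 1.1
```

>>> servo_tool(commands=[{"travel":[0.1,-0.02,-0.18],"delta_rot":[0,0,0],"fingers":255},{"travel":[0.08,-0.02,-0.14],"delta_rot":[0,0,0],"fingers":255}])

```text
time_s: 14.35
position: [0.5899, 0.1148, 0.1366]
tool_rot: [[0.839, -0.249, 0.485], [-0.215, -0.969, -0.124], [0.5, -0.0, -0.866]]
ft_force: [-1.1, -0.5, -1.8]
grip_width: 0.0157
```

Run:
```python
from h import *
plan(bedpt((.0027,-.0002,.0263)),Rtilt())
```

```text
t 14.35 pos [0.5899 0.1148 0.1366] bed [ 0.0026 -0.0003  0.0516] F [-1.1 -0.5 -1.8] Fbed [-1.7 -0.8 -1. ] grip 0.0157
travel units [ 0.41  -0.103 -0.728] rot units [-0.001  0.005  0.002] min rows 0.7
```

>>> servo_tool(commands=[{"travel":[0.08,-0.02,-0.14],"delta_rot":[0,0,0],"fingers":255},{"travel":[0.08,-0.02,-0.14],"delta_rot":[0,0,0],"fingers":255},{"travel":[0.08,-0.02,-0.14],"delta_rot":[0,0,0],"fingers":255}])

```text
time_s: 14.65
position: [0.5977, 0.1129, 0.1226]
tool_rot: [[0.839, -0.249, 0.484], [-0.215, -0.969, -0.124], [0.5, -0.0, -0.866]]
ft_force: [-0.4, -0.2, -0.3]
grip_width: 0.0159
```

Run:
```python
from h import *
plan(bedpt((.0027,-.0002,.0263)),Rtilt())
```

```text
t 14.65 pos [0.5977 0.1129 0.1226] bed [ 0.0026 -0.0002  0.0354] F [-0.4 -0.2 -0.3] Fbed [-0.4 -0.2 -0.1] grip 0.0159
travel units [ 0.151 -0.039 -0.262] rot units [-0.001  0.001  0.001] min rows 0.3
```

Going in freely, with about 9 mm left.

>>> servo_tool(commands=[{"travel":[0.07,-0.02,-0.12],"delta_rot":[0,0,0],"fingers":255},{"travel":[0.05,-0.01,-0.09],"delta_rot":[0,0,0],"fingers":255}])

```text
time_s: 14.85
position: [0.6016, 0.1118, 0.1154]
tool_rot: [[0.839, -0.249, 0.484], [-0.215, -0.969, -0.124], [0.5, 0.0, -0.866]]
ft_force: [0.3, 1.0, -1.6]
grip_width: 0.0161
```

Run:
```python
from h import *
plan(bedpt((.0027,-.0002,.0263)),Rtilt())
```

```text
t 14.85 pos [0.6016 0.1118 0.1154] bed [ 0.0025 -0.0002  0.0271] F [ 0.3  1.  -1.6] Fbed [-0.8  1.  -1.4] grip 0.0161
travel units [ 0.018 -0.005 -0.021] rot units [-0.    -0.004  0.001] min rows 0.0
```

>>> servo_tool(commands=[{"travel":[0.03,-0.01,-0.06],"delta_rot":[0,0,0],"fingers":255},{"travel":[0.03,-0.01,-0.05],"delta_rot":[0,0,0],"fingers":255}])

```text
time_s: 15.05
position: [0.6019, 0.1118, 0.115]
tool_rot: [[0.838, -0.248, 0.485], [-0.215, -0.969, -0.125], [0.501, 0.0, -0.865]]
ft_force: [-21.6, 1.0, 22.0]
grip_width: 0.016
```

Run:
```python
from h import *
plan(bedpt((.0027,-.0002,.0263)),Rtilt())
```

```text
t 15.05 pos [0.6019 0.1118 0.115 ] bed [ 0.0026 -0.0001  0.0267] F [-21.6   1.   22. ] Fbed [-7.4 -4.4 29.6] grip 0.016
travel units [ 0.008 -0.004 -0.01 ] rot units [ 0.006  0.009 -0.002] min rows 0.0
```

Seated: 30 N along the normal at the expected depth. Now to release and retreat.

>>> servo_tool(commands=[{"travel":[0,0,0],"delta_rot":[0,0,0],"fingers":255},{"travel":[0,0,0],"delta_rot":[0,0,0],"fingers":140},{"travel":[0,0,0],"delta_rot":[0,0,0],"fingers":140},{"travel":[0,0,0],"delta_rot":[0,0,0],"fingers":140},{"travel":[0,0,0],"delta_rot":[0,0,0],"fingers":140}])

```text
time_s: 15.55
position: [0.603, 0.1119, 0.1164]
tool_rot: [[0.837, -0.248, 0.489], [-0.214, -0.969, -0.124], [0.504, -0.001, -0.864]]
ft_force: [-0.4, -0.5, -0.3]
grip_width: 0.0382
```

>>> servo_tool(commands=[{"travel":[-0.25,0.06,0.43],"delta_rot":[0,0,0],"fingers":140},{"travel":[-0.4,0.1,0.75],"delta_rot":[0,0,0],"fingers":140},{"travel":[-0.4,0.1,0.75],"delta_rot":[0,0,0],"fingers":140},{"travel":[-0.4,0.1,0.75],"delta_rot":[0,0,0],"fingers":140},{"travel":[-0.4,0.1,0.75],"delta_rot":[0,0,0],"fingers":140},{"travel":[-0.6,0.1,0.5],"delta_rot":[0,0,0],"fingers":140},{"travel":[-0.6,0,0.5],"delta_rot":[0,0,0],"fingers":140},{"travel":[0,0,0],"delta_rot":[0,0,0],"fingers":140}])

```text
time_s: 16.35
position: [0.5049, 0.13, 0.2595]
tool_rot: [[0.835, -0.247, 0.492], [-0.214, -0.969, -0.122], [0.507, -0.003, -0.862]]
ft_force: [0.1, 0.0, -0.4]
grip_width: 0.0386
```

Run:
```python
from pinov import *
st()
for n,box,f in(("top",(255,135,345,215),8),("scene",(280,180,380,260),7)):
    im=get_image(n); cv2.imwrite(f"pics/{n}7.png",im[:,:,::-1])
    x0,y0,x1,y1=box
    a=cv2.resize(im[y0:y1,x0:x1,::-1],None,fx=f,fy=f,interpolation=cv2.INTER_CUBIC)
    M=bedR(Q['yaw'])
    for l in pinlines(bedpt((.0027,0,.0165-.044)),M[:,2],M[:,0])[3:]:
        uv=(proj(n,l)-[x0,y0]+.5)*f-.5; cv2.polylines(a,[uv.astype(int)],True,(0,0,255),1)
    cv2.imwrite(f"pics/{n}7o.png",a)
```

```text
t 16.35 pos [0.5049 0.13   0.2595] bed [-0.0105 -0.0067  0.2011] F [ 0.1  0.  -0.4] Fbed [-0.1  0.  -0.4] grip 0.0386
```

View pics/top7o.png

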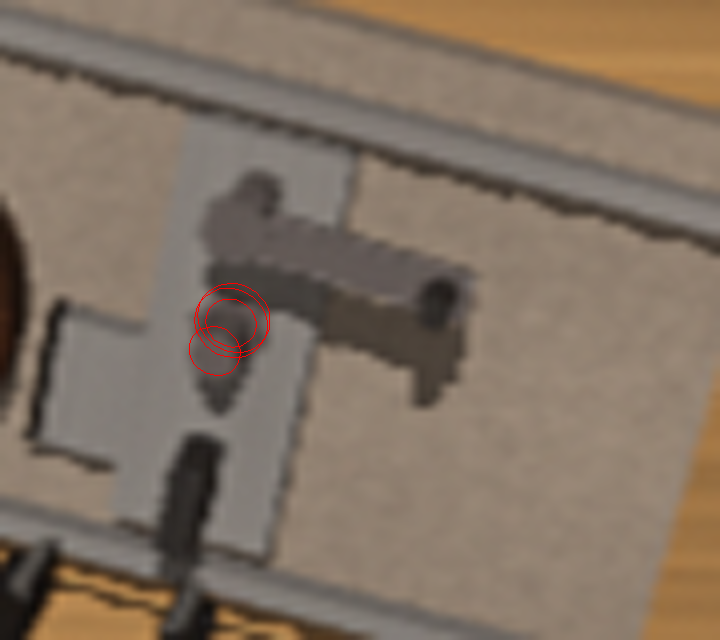

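View pics/scene7o.png

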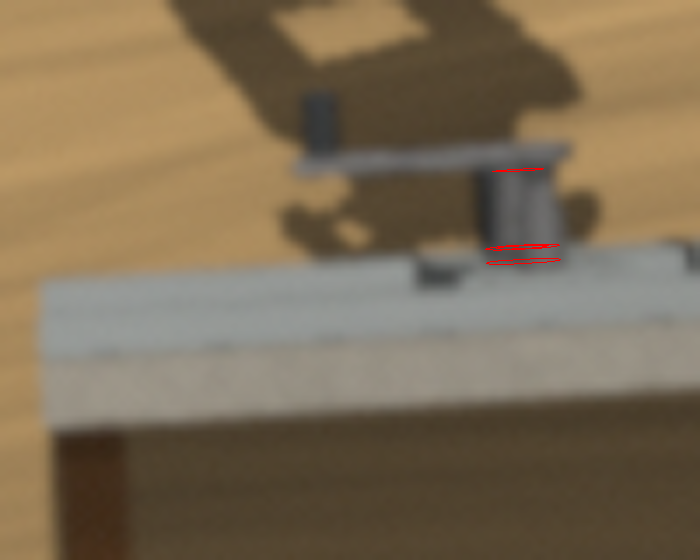

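Run:
```python
from h import *
for k in(1.45,1.5,1.55,1.6):
    for x in (.0027,):
        p=(x+.05-.072*np.cos(k),-.072*np.sin(k),.0165+.053)
        print(k,proj("top",bedpt(p))[0].round(1),proj("scene",bedpt(p))[0].round(1), bedpt(p).round(4),np.round(p,4))
print("obs",(309.3,171.8),(280+320/7-.5,180+123/7-.5))
plan(bedpt((.053,-.072,.12)),Rtilt())
```

```text
1.45 [308.7 174.3] [325.3 197.3] [0.5982 0.0391 0.1728] [ 0.044  -0.0715  0.0695]
1.5 [309.1 173.1] [325.3 197.3] [0.6011 0.038  0.1746] [ 0.0476 -0.0718  0.0695]
1.55 [309.5 171.9] [325.3 197.3] [0.6041 0.0371 0.1764] [ 0.0512 -0.072   0.0695]
1.6 [309.8 170.6] [325.5 197.3] [0.6071 0.0363 0.1782] [ 0.0548 -0.072   0.0695]
obs (309.3, 171.8) (325.2142857142857, 197.07142857142858)
t 16.45 pos [0.5059 0.1296 0.2573] bed [-0.0106 -0.0067  0.1986] F [0.8 0.4 0. ] Fbed [ 0.6  0.6 -0.3] grip 0.0384
travel units [ 2.507 -2.888 -1.209] rot units [-0.008  0.055 -0.011] min rows 2.9
```

>>> servo_tool(commands=[{"travel":[0.5,-0.6,-0.05],"delta_rot":[0,0,0],"fingers":140},{"travel":[0.5,-0.6,-0.1],"delta_rot":[0,0,0],"fingers":140},{"travel":[0.5,-0.6,-0.2],"delta_rot":[0,0,0],"fingers":140},{"travel":[0.5,-0.6,-0.3],"delta_rot":[0,0,0],"fingers":140},{"travel":[0.4,-0.5,-0.4],"delta_rot":[0,0,0],"fingers":140},{"travel":[0,0,0],"delta_rot":[0,0,0],"fingers":140}], squeeze=30)

```text
time_s: 17.05
position: [0.5821, 0.0385, 0.2193]
tool_rot: [[0.84, -0.247, 0.483], [-0.215, -0.969, -0.122], [0.499, -0.001, -0.867]]
ft_force: [0.4, -0.1, -0.1]
grip_width: 0.0384
```

Run:
```python
from h import *
plan(bedpt((.0512,-.072,.105)),Rtilt())
```

```text
t 17.05 pos [0.5821 0.0385 0.2193] bed [ 0.0539 -0.0761  0.1175] F [ 0.4 -0.1 -0.1] Fbed [ 0.3  0.  -0.3] grip 0.0384
travel units [ 0.16   0.101 -0.405] rot units [-0.015 -0.012 -0.011] min rows 0.4
```

>>> servo_tool(commands=[{"travel":[0.16,0.1,-0.4],"delta_rot":[0,0,0],"fingers":140},{"travel":[0,0,0],"delta_rot":[0,0,0],"fingers":140}])

```text
time_s: 17.25
position: [0.5871, 0.0418, 0.2052]
tool_rot: [[0.841, -0.248, 0.481], [-0.216, -0.969, -0.122], [0.496, -0.001, -0.868]]
ft_force: [0.5, -0.2, -0.1]
grip_width: 0.0385
```

Run:
```python
from h import *
plan(bedpt((.0512,-.072,.0630)),Rtilt())
```

```text
t 17.25 pos [0.5871 0.0418 0.2052] bed [ 0.0503 -0.0717  0.1032] F [ 0.5 -0.2 -0.1] Fbed [ 0.5 -0.1 -0.4] grip 0.0385
travel units [ 0.672 -0.183 -1.146] rot units [-0.021 -0.035 -0.001] min rows 1.1
```

>>> servo_tool(commands=[{"travel":[0.2,-0.05,-0.34],"delta_rot":[-0.02,-0.03,0],"fingers":140},{"travel":[0.22,-0.06,-0.38],"delta_rot":[0,0,0],"fingers":140},{"travel":[0.2,-0.05,-0.34],"delta_rot":[0,0,0],"fingers":140},{"travel":[0,0,0],"delta_rot":[0,0,0],"fingers":140}])

```text
time_s: 17.65
position: [0.6067, 0.0387, 0.1706]
tool_rot: [[0.84, -0.245, 0.485], [-0.213, -0.969, -0.123], [0.5, 0.0, -0.866]]
ft_force: [0.4, -0.9, 1.3]
grip_width: 0.0383
```

Run:
```python
from h import *
plan(bedpt((.0512,-.072,.0630)),Rtilt())
```

```text
t 17.65 pos [0.6067 0.0387 0.1706] bed [ 0.0502 -0.0698  0.0634] F [ 0.4 -0.9  1.3] Fbed [ 1.2 -0.8  0.8] grip 0.0383
travel units [ 0.017 -0.081  0.005] rot units [-0.    -0.001 -0.028] min rows 0.1
```

>>> servo_tool(commands=[{"travel":[0,-0.07,0.01],"delta_rot":[0,0,0],"fingers":255},{"travel":[0,0,0],"delta_rot":[0,0,0],"fingers":255},{"travel":[0,0,0],"delta_rot":[0,0,0],"fingers":255},{"travel":[0,0,0],"delta_rot":[0,0,0],"fingers":255}])

```text
time_s: 18.05
position: [0.6067, 0.0366, 0.1709]
tool_rot: [[0.84, -0.245, 0.484], [-0.213, -0.969, -0.122], [0.5, -0.0, -0.866]]
ft_force: [2.3, 0.5, -3.5]
grip_width: 0.0107
```

Run:
```python
from h import *
o=st()
cv2.imwrite("pics/s8.png",cv2.resize(get_image("scene")[150:260,270:390,::-1],None,fx=5,fy=5))
```

```text
t 18.05 pos [0.6067 0.0366 0.1709] bed [ 0.0507 -0.0718  0.0634] F [ 2.3  0.5 -3.5] Fbed [ 0.1  1.1 -4.1] grip 0.0107
```

View pics/s8.png

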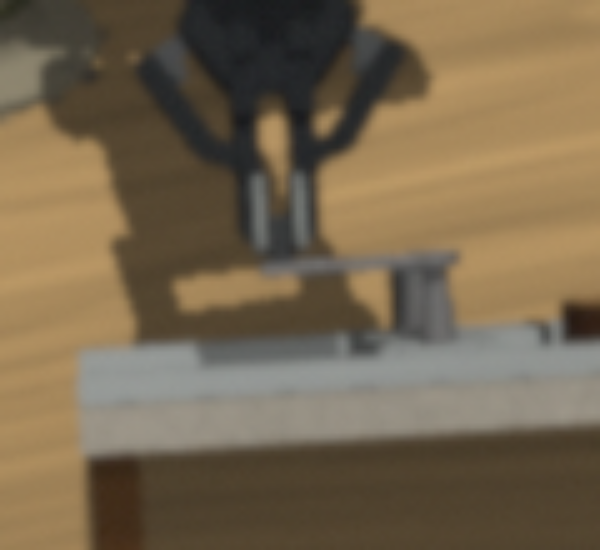

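```bash
cat > arc.py <<'E'
from h import *
import sys
o=st();M=bedR(Q['yaw']); b=M.T@(o['position']-[Q['x'],Q['y'],Q['z']])
k=np.arctan2(-b[1],.0527-b[0]); print("k",k,"rad",np.hypot(b[1],b[0]-.0527))
rv=R.from_matrix(Rtilt()@o['tool_rot'].T).as_rotvec(degrees=True)/6; print("rot",rv.round(3))
p=b
for kk in k-np.arange(1,9)*.12:
    kk=max(kk,-.06); n=np.array([.0527-.072*np.cos(kk),-.072*np.sin(kk),.0645]); print(round(kk,2),(M@(n-p)/.03).round(2)); p=n
E
python3 arc.py
```

```text
t 18.1 pos [0.6067 0.0365 0.1709] bed [ 0.0507 -0.0719  0.0634] F [ 2.   0.2 -3.1] Fbed [ 0.1  0.7 -3.6] grip 0.0102
k 1.5434744722953464 rad 0.07188846720404174
rot [-0.002 -0.004 -0.029]
1.42 [-0.25  0.09 -0.11]
1.3 [-0.22  0.12 -0.14]
1.18 [-0.21  0.15 -0.14]
1.06 [-0.19  0.18 -0.13]
0.94 [-0.17  0.2  -0.12]
0.82 [-0.14  0.22 -0.11]
0.7 [-0.12  0.24 -0.1 ]
0.58 [-0.09  0.26 -0.09]
```

>>> servo_tool(commands=[{"travel":[-0.25,0.09,-0.11],"delta_rot":[0,0,0],"fingers":255},{"travel":[-0.22,0.12,-0.14],"delta_rot":[0,0,0],"fingers":255},{"travel":[-0.21,0.15,-0.14],"delta_rot":[0,0,0],"fingers":255},{"travel":[-0.19,0.18,-0.13],"delta_rot":[0,0,0],"fingers":255}])

```text
time_s: 18.5
position: [0.5814, 0.0511, 0.1548]
tool_rot: [[0.838, -0.248, 0.486], [-0.214, -0.969, -0.125], [0.502, 0.0, -0.865]]
ft_force: [2.1, -3.6, -4.8]
grip_width: 0.0104
```

```bash
python3 arc.py
```

```text
t 18.5 pos [0.5814 0.0511 0.1548] bed [ 0.0184 -0.064   0.0636] F [ 2.1 -3.6 -4.8] Fbed [ 0.2 -3.  -5.7] grip 0.0104
k 1.0786202628549222 rad 0.07266549302449302
rot [ 0.01   0.022 -0.001]
0.96 [-0.17  0.22 -0.09]
0.84 [-0.14  0.22 -0.11]
0.72 [-0.12  0.24 -0.1 ]
0.6 [-0.09  0.26 -0.09]
0.48 [-0.06  0.27 -0.07]
0.36 [-0.03  0.28 -0.06]
0.24 [-0.    0.28 -0.04]
0.12 [ 0.03  0.29 -0.03]
```

>>> servo_tool(commands=[{"travel":[-0.17,0.22,-0.09],"delta_rot":[0,0,0],"fingers":255},{"travel":[-0.14,0.22,-0.11],"delta_rot":[0,0,0],"fingers":255},{"travel":[-0.12,0.24,-0.1],"delta_rot":[0,0,0],"fingers":255},{"travel":[-0.09,0.26,-0.09],"delta_rot":[0,0,0],"fingers":255}])

```text
time_s: 18.9
position: [0.5633, 0.0787, 0.1406]
tool_rot: [[0.84, -0.252, 0.481], [-0.217, -0.968, -0.128], [0.498, 0.003, -0.867]]
ft_force: [1.2, -3.4, -1.1]
grip_width: 0.0106
```

```bash
python3 arc.py
```

```text
t 18.9 pos [0.5633 0.0787 0.1406] bed [-0.0099 -0.0418  0.0635] F [ 1.2 -3.4 -1.1] Fbed [ 1.1 -3.  -2. ] grip 0.0106
k 0.5888510275356281 rad 0.0752573816199045
rot [ 0.021 -0.03   0.031]
0.47 [0.01 0.32 0.  ]
0.35 [-0.03  0.28 -0.06]
0.23 [-0.    0.28 -0.04]
0.11 [ 0.03  0.29 -0.02]
-0.01 [ 0.06  0.28 -0.01]
-0.06 [0.03 0.11 0.  ]
-0.06 [0. 0. 0.]
-0.06 [0. 0. 0.]
```

>>> servo_tool(commands=[{"travel":[-0.01,0.3,-0.02],"delta_rot":[0,0,0],"fingers":255},{"travel":[-0.02,0.28,-0.05],"delta_rot":[0,0,0],"fingers":255},{"travel":[0,0.28,-0.04],"delta_rot":[0,0,0],"fingers":255}])

```text
time_s: 19.2
position: [0.5577, 0.1043, 0.1339]
tool_rot: [[0.845, -0.255, 0.47], [-0.219, -0.967, -0.131], [0.488, 0.007, -0.873]]
ft_force: [2.6, -4.1, -1.0]
grip_width: 0.0104
```

```bash
python3 arc.py
```

```text
t 19.2 pos [0.5577 0.1043 0.1339] bed [-0.0235 -0.0184  0.0635] F [ 2.6 -4.1 -1. ] Fbed [ 2.5 -3.3 -2.6] grip 0.0104
k 0.23714517347103903 rad 0.07836388939367363
rot [ 0.036 -0.145  0.064]
0.12 [0.2  0.29 0.11]
-0.0 [ 0.06  0.28 -0.01]
-0.06 [0.04 0.13 0.  ]
-0.06 [0. 0. 0.]
-0.06 [0. 0. 0.]
-0.06 [0. 0. 0.]
-0.06 [0. 0. 0.]
-0.06 [0. 0. 0.]
```

>>> servo_tool(commands=[{"travel":[0.12,0.28,0.04],"delta_rot":[0.03,-0.1,0.05],"fingers":255},{"travel":[0.08,0.22,0.01],"delta_rot":[0,0,0],"fingers":255},{"travel":[0.02,0.08,0],"delta_rot":[0,0,0],"fingers":255}])

```text
time_s: 19.5
position: [0.5583, 0.1226, 0.1316]
tool_rot: [[0.848, -0.251, 0.467], [-0.217, -0.968, -0.127], [0.484, 0.007, -0.875]]
ft_force: [4.0, -4.0, -2.5]
grip_width: 0.0107
```

```bash
python3 arc.py
```

```text
t 19.5 pos [0.5583 0.1226 0.1316] bed [-0.0279 -0.0006  0.0635] F [ 4.  -4.  -2.5] Fbed [ 3.  -2.9 -4.6] grip 0.0107
k 0.006970260171207543 rad 0.08065057625354682
rot [ 0.018 -0.183  0.031]
-0.06 [0.27 0.1  0.17]
-0.06 [0. 0. 0.]
-0.06 [0. 0. 0.]
-0.06 [0. 0. 0.]
-0.06 [0. 0. 0.]
-0.06 [0. 0. 0.]
-0.06 [0. 0. 0.]
-0.06 [0. 0. 0.]
```

>>> servo_tool(commands=[{"travel":[0.03,0.09,0],"delta_rot":[0,-0.1,0],"fingers":255},{"travel":[0.02,0.06,0],"delta_rot":[0,0,0],"fingers":255}])

```text
time_s: 19.7
position: [0.559, 0.1263, 0.1314]
tool_rot: [[0.843, -0.252, 0.475], [-0.217, -0.968, -0.13], [0.492, 0.006, -0.87]]
ft_force: [-3.1, -16.8, 0.6]
grip_width: 0.0107
```

```bash
python3 arc.py|head -3; python3 -c "
from h import *
cv2.imwrite('pics/t9.png',cv2.resize(get_image('top')[130:220,250:350,::-1],None,fx=6,fy=6))
cv2.imwrite('pics/s9.png',cv2.resize(get_image('scene')[150:260,270:390,::-1],None,fx=5,fy=5))"
```

```text
t 19.7 pos [0.559  0.1263 0.1314] bed [-0.0283  0.0032  0.0634] F [ -3.1 -16.8   0.6] Fbed [  1.3 -17.   -0.1] grip 0.0107
k -0.039566587529856444 rad 0.08104709196788336
rot [ 0.038 -0.096  0.04 ]
```

View pics/s9.png

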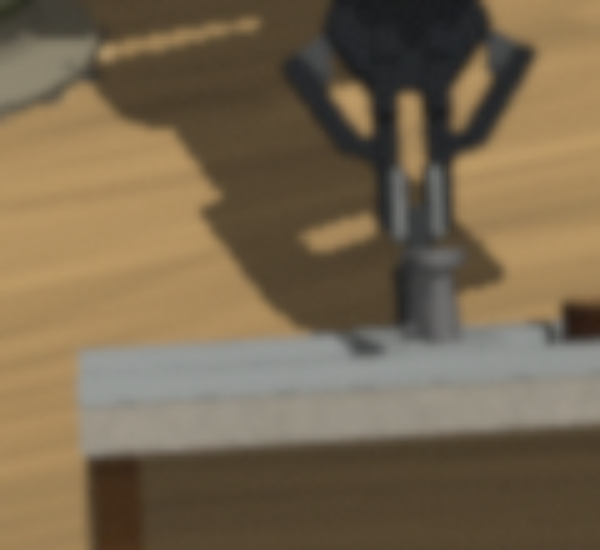

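The end stop is reached (17 N) and the arm lies over the pin's head. Next I'll release and retreat.

>>> servo_tool(commands=[{"travel":[0,0,0],"delta_rot":[0,0,0],"fingers":140},{"travel":[0,0,0],"delta_rot":[0,0,0],"fingers":140},{"travel":[0,0,0],"delta_rot":[0,0,0],"fingers":140},{"travel":[-0.3,0.08,0.55],"delta_rot":[0,0,0],"fingers":140},{"travel":[-0.4,0.1,0.75],"delta_rot":[0,0,0],"fingers":140},{"travel":[-0.4,0.1,0.75],"delta_rot":[0,0,0],"fingers":140},{"travel":[-0.6,0,0.6],"delta_rot":[0,0,0],"fingers":140},{"travel":[-0.8,0,0.3],"delta_rot":[0,0,0],"fingers":140}])

```text
time_s: 20.6
position: [0.4854, 0.1359, 0.2244]
tool_rot: [[0.839, -0.251, 0.483], [-0.217, -0.968, -0.127], [0.499, 0.002, -0.866]]
ft_force: [0.2, 0.3, 0.4]
grip_width: 0.0388
```

>>> servo_tool(commands=[{"travel":[-0.8,0,0.3],"delta_rot":[0,0,0],"fingers":140},{"travel":[-0.8,0,0.3],"delta_rot":[0,0,0],"fingers":140},{"travel":[0,0,0],"delta_rot":[0,0,0],"fingers":140},{"travel":[0,0,0],"delta_rot":[0,0,0],"fingers":140}])

```text
time_s: 21.0
position: [0.4348, 0.137, 0.2462]
tool_rot: [[0.835, -0.248, 0.49], [-0.215, -0.969, -0.124], [0.506, -0.002, -0.863]]
ft_force: [-0.3, 0.9, -0.3]
grip_width: 0.0384
```

Run:
```python
from pinov import *
st()
q=dict(Q,a=.1133,c=.2304,s=0,k=0); q['x'],q['y'],q['z']=bedpt((.0027,0,0))
for n,box,f in(("top",(240,120,340,215),6.5),("scene",(280,170,400,260),6.5)):
    im=get_image(n); cv2.imwrite(f"pics/{n}F.png",im[:,:,::-1])
    draw(f"pics/{n}F.png",n,box,f,f"pics/{n}Fo.png",q,None)
```

```text
t 21.0 pos [0.4348 0.137  0.2462] bed [-0.0774 -0.0172  0.2243] F [-0.3  0.9 -0.3] Fbed [-0.6  0.8 -0. ] grip 0.0384
```

View pics/topFo.png

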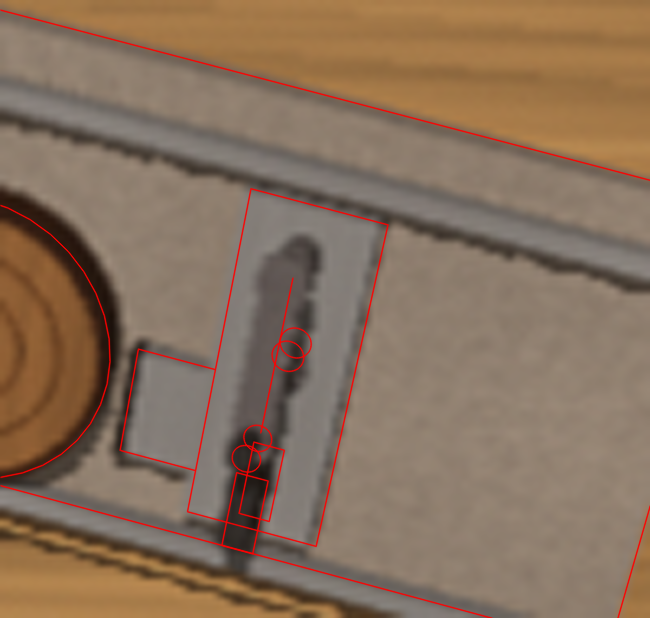

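View pics/sceneFo.png

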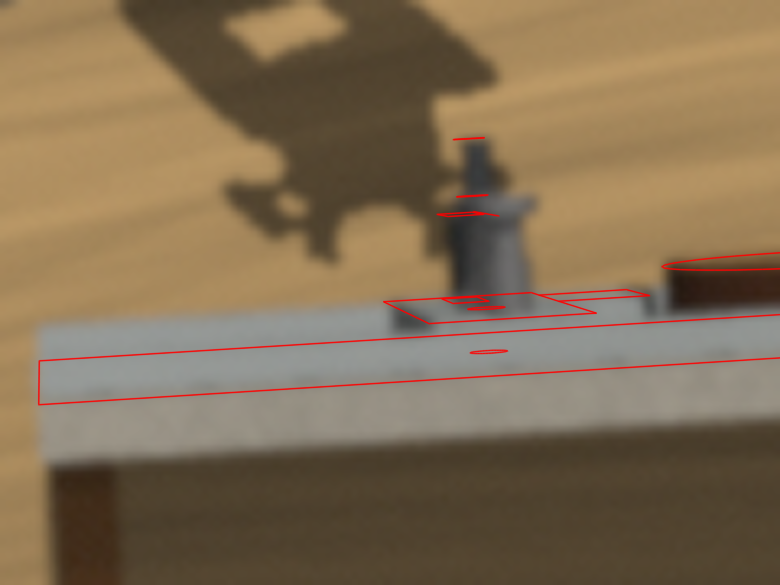

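View pics/topF.png

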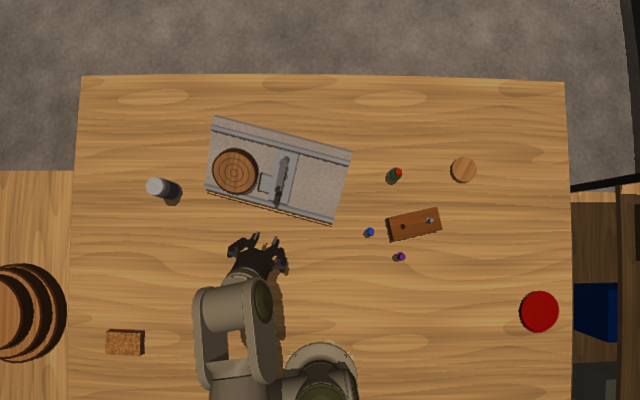

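Run:
```python
from h import *
g={n:cv2.cvtColor(cv2.imread(f"pics/{n}.png"),cv2.COLOR_BGR2GRAY).astype(np.float32) for n in("t2","top7","topF","top0")}
# direction of bed y in px per mm at plate
d=(proj("top",bedpt((0,.01,.0165)))-proj("top",bedpt((0,0,.0165))))[0]/10; print("px/mm",d)
def sh(a,b,box,dx0=(0,0)):
    x0,y0,x1,y1=box; t=g[a][y0:y1,x0:x1]
    W=np.float32([[1,0,dx0[0]],[0,1,dx0[1]]])
    cc,W=cv2.findTransformECC(t,g[b][y0-6:y1+6,x0-12:x1+12],np.float32([[1,0,12+dx0[0]],[0,1,6+dx0[1]]]),cv2.MOTION_TRANSLATION,(3,200,1e-6),None,3)
    s=W[:,2]-[12,6]; return s.round(2),"mm",round(float(s@d/(d@d)),2),round(cc,3)
for nm,box in dict(pad=(255,168,271,196),fin=(270,186,286,212),all=(255,186,295,212),).items():
    for a,b in(("t2","top7"),("t2","topF"),("top7","topF")):
        try: print(nm,a,b,sh(a,b,box))
        except Exception as e: print(nm,a,b,"fail")
print(sh("top0","topF",(215,120,240,140)))
```

```text
px/mm [-0.34093811 -0.0909367 ]
pad t2 top7 (array([0.05, 0.03]), 'mm', -0.17, 0.997)
pad t2 topF (array([-0.38, -0.13]), 'mm', 1.13, 0.943)
pad top7 topF (array([-0.38, -0.12]), 'mm', 1.12, 0.943)
fin t2 top7 (array([-0.  , -0.05]), 'mm', 0.04, 0.963)
fin t2 topF (array([-0.83, -0.58]), 'mm', 2.71, 0.846)
fin top7 topF (array([-0.78, -0.67]), 'mm', 2.63, 0.818)
all t2 top7 (array([ 0.19, -0.02]), 'mm', -0.52, 0.789)
all t2 topF (array([-0.81, -0.31]), 'mm', 2.45, 0.893)
all top7 topF (array([-0.75, -0.65]), 'mm', 2.52, 0.699)
(array([0.06, 0.02]), 'mm', -0.18, 0.997)
```

The end-stop push moved the stop about 2 mm along +y (image registration gives +1.1 to +2.7 mm). That is within the 4 mm limit but tighter than I'd like. There is plenty of time, so I'll re-centre it with the fin, clear of the keeper.

Run:
```python
from h import *
plan(bedpt((-.064,-.0003,.1)),Rtilt())
```

```text
t 21.1 pos [0.435  0.1368 0.2456] bed [-0.0775 -0.0173  0.2237] F [ 0.4  0.4 -0.2] Fbed [ 0.2  0.5 -0.4] grip 0.0385
travel units [ 2.516 -0.058 -3.348] rot units [0.001 0.053 0.006] min rows 3.3
```

>>> servo_tool(commands=[{"travel":[0.5,0,-0.66],"delta_rot":[0,0.05,0],"fingers":140},{"travel":[0.5,0,-0.66],"delta_rot":[0,0,0],"fingers":140},{"travel":[0.5,0,-0.66],"delta_rot":[0,0,0],"fingers":140},{"travel":[0.5,0,-0.66],"delta_rot":[0,0,0],"fingers":140},{"travel":[0.3,0,-0.4],"delta_rot":[0,0,0],"fingers":140},{"travel":[0,0,0],"delta_rot":[0,0,0],"fingers":140}], squeeze=30)

```text
time_s: 21.7
position: [0.5109, 0.1366, 0.1484]
tool_rot: [[0.839, -0.25, 0.484], [-0.217, -0.968, -0.124], [0.5, -0.001, -0.866]]
ft_force: [0.3, 0.4, 0.2]
grip_width: 0.0384
```

Run:
```python
from h import *
plan(bedpt((-.064,-.0003,.06)),Rtilt())
```

```text
t 21.7 pos [0.5109 0.1366 0.1484] bed [-0.0624  0.0012  0.1028] F [0.3 0.4 0.2] Fbed [0.2 0.5 0.1] grip 0.0384
travel units [ 0.632 -0.214 -1.262] rot units [-0.006 -0.001  0.013] min rows 1.3
```

>>> servo_tool(commands=[{"travel":[0.3,-0.1,-0.6],"delta_rot":[0,0,0],"fingers":140},{"travel":[0.3,-0.1,-0.6],"delta_rot":[0,0,0],"fingers":140},{"travel":[0,0,0],"delta_rot":[0,0,0],"fingers":140}])

```text
time_s: 22.0
position: [0.5304, 0.1304, 0.1117]
tool_rot: [[0.838, -0.25, 0.484], [-0.217, -0.968, -0.124], [0.5, -0.001, -0.866]]
ft_force: [-0.3, -0.0, 0.1]
grip_width: 0.0388
```

Run:
```python
from h import *
plan(bedpt((-.064,-.0003,.03)),Rtilt())
```

```text
t 22.0 pos [0.5304 0.1304 0.1117] bed [-0.0631  0.0001  0.0608] F [-0.3 -0.   0.1] Fbed [-0.2 -0.1  0.3] grip 0.0388
travel units [ 0.468 -0.133 -0.903] rot units [-0.008  0.002  0.015] min rows 0.9
```

>>> servo_tool(commands=[{"travel":[0.23,-0.06,-0.45],"delta_rot":[0,0,0],"fingers":140},{"travel":[0.22,-0.06,-0.42],"delta_rot":[0,0,0],"fingers":140},{"travel":[0,0,0],"delta_rot":[0,0,0],"fingers":140}])

```text
time_s: 22.3
position: [0.5447, 0.1269, 0.087]
tool_rot: [[0.837, -0.25, 0.486], [-0.217, -0.968, -0.124], [0.502, -0.001, -0.865]]
ft_force: [0.4, -0.6, -0.7]
grip_width: 0.0386
```

Run:
```python
from h import *
plan(bedpt((-.064,-.0003,.03)),Rtilt())
```

```text
t 22.3 pos [0.5447 0.1269 0.087 ] bed [-0.0627  0.0003  0.032 ] F [ 0.4 -0.6 -0.7] Fbed [ 0.1 -0.4 -0.9] grip 0.0386
travel units [-0.009 -0.017 -0.081] rot units [-0.006  0.025  0.015] min rows 0.1
```

>>> servo_tool(commands=[{"travel":[0,0,0],"delta_rot":[0,0,0],"fingers":255},{"travel":[0,0,0],"delta_rot":[0,0,0],"fingers":255},{"travel":[0,0,0],"delta_rot":[0,0,0],"fingers":255},{"travel":[0,0,0],"delta_rot":[0,0,0],"fingers":255}])

```text
time_s: 22.7
position: [0.5446, 0.1272, 0.0881]
tool_rot: [[0.837, -0.25, 0.487], [-0.217, -0.968, -0.124], [0.503, -0.001, -0.865]]
ft_force: [5.1, -0.6, -8.6]
grip_width: 0.0131
```

Run:
```python
from h import *
plan(bedpt((-.064,-.0003,.03)),Rtilt())
```

```text
t 22.7 pos [0.5446 0.1272 0.0881] bed [-0.0623  0.0005  0.0331] F [ 5.1 -0.6 -8.6] Fbed [  0.1   0.7 -10. ] grip 0.0131
travel units [-0.006 -0.026 -0.117] rot units [-0.006  0.03   0.013] min rows 0.1
```

>>> servo_tool(commands=[{"travel":[-0.01,-0.03,0],"delta_rot":[0,0,0],"fingers":255},{"travel":[0,0,0],"delta_rot":[0,0,0],"fingers":255}])

```text
time_s: 22.9
position: [0.5444, 0.1266, 0.0881]
tool_rot: [[0.837, -0.249, 0.487], [-0.217, -0.968, -0.124], [0.502, -0.002, -0.865]]
ft_force: [4.6, -3.0, -7.1]
grip_width: 0.0132
```

Run:
```python
from h import *
st()
```

```text
t 22.9 pos [0.5444 0.1266 0.0881] bed [-0.0623 -0.0002  0.0331] F [ 4.6 -3.  -7.1] Fbed [ 1.  -1.8 -8.8] grip 0.0132
```

>>> servo_tool(commands=[{"travel":[0,0,0],"delta_rot":[0,0,0],"fingers":140},{"travel":[0,0,0],"delta_rot":[0,0,0],"fingers":140},{"travel":[0,0,0],"delta_rot":[0,0,0],"fingers":140},{"travel":[-0.35,0.08,0.55],"delta_rot":[0,0,0],"fingers":140},{"travel":[-0.42,0.1,0.75],"delta_rot":[0,0,0],"fingers":140},{"travel":[-0.42,0.1,0.75],"delta_rot":[0,0,0],"fingers":140},{"travel":[-0.6,0,0.7],"delta_rot":[0,0,0],"fingers":140},{"travel":[-0.8,0,0.5],"delta_rot":[0,0,0],"fingers":140}])

```text
time_s: 23.7
position: [0.4649, 0.1352, 0.1892]
tool_rot: [[0.837, -0.25, 0.487], [-0.217, -0.968, -0.124], [0.502, -0.002, -0.865]]
ft_force: [-0.7, 0.5, 0.5]
grip_width: 0.0383
```

>>> servo_tool(commands=[{"travel":[-0.8,0,0.3],"delta_rot":[0,0,0],"fingers":140},{"travel":[-0.5,0,0.2],"delta_rot":[0,0,0],"fingers":140},{"travel":[0,0,0],"delta_rot":[0,0,0],"fingers":140},{"travel":[0,0,0],"delta_rot":[0,0,0],"fingers":140},{"travel":[0,0,0],"delta_rot":[0,0,0],"fingers":140}])

```text
time_s: 24.2
position: [0.4233, 0.1356, 0.208]
tool_rot: [[0.834, -0.248, 0.493], [-0.216, -0.969, -0.122], [0.508, -0.005, -0.862]]
ft_force: [0.1, -0.6, -0.3]
grip_width: 0.0386
```

Run:
```python
from pinov import *
st()
q=dict(Q,a=.1133,c=.2304,s=0,k=0); q['x'],q['y'],q['z']=bedpt((.0027,0,0))
for n,box,f in(("top",(240,120,340,215),6.5),("scene",(280,170,400,260),6.5)):
    im=get_image(n); cv2.imwrite(f"pics/{n}G.png",im[:,:,::-1])
    draw(f"pics/{n}G.png",n,box,f,f"pics/{n}Go.png",q,None)
```

```text
t 24.2 pos [0.4233 0.1356 0.208 ] bed [-0.1059 -0.0215  0.1967] F [ 0.1 -0.6 -0.3] Fbed [ 0.1 -0.6 -0.3] grip 0.0386
```

View pics/topGo.png

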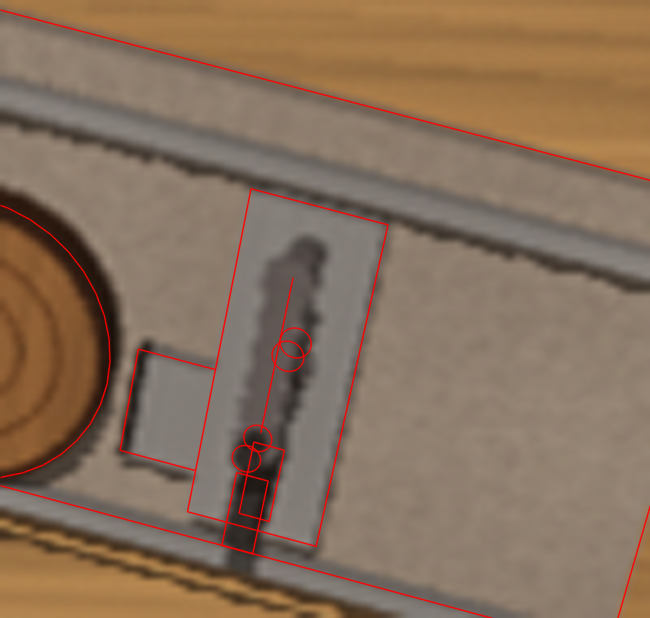

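View pics/sceneGo.png

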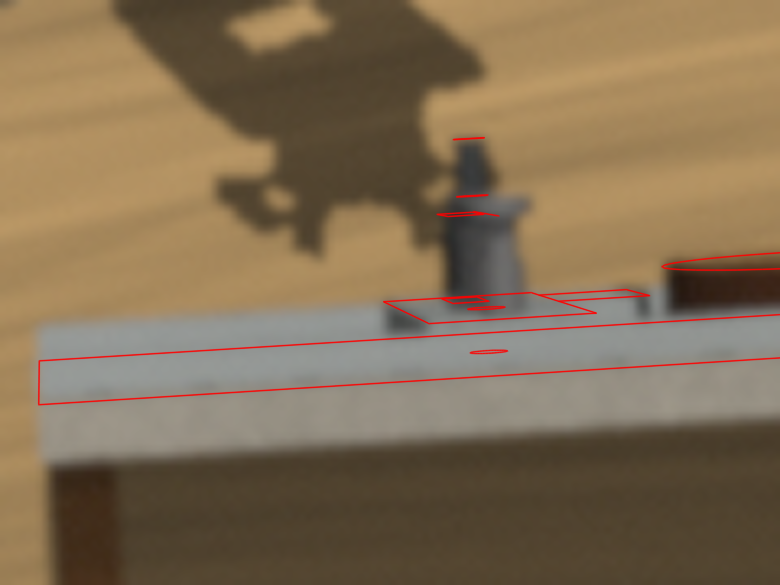

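```bash
python3 -c "
from rig import *
print(close_job())"
```

```text
the job is handed in; nothing more can be done
None
```

The job is done and handed in at about 24 s. The stop is in line, the thicker pin is home through both holes, and the keeper is closed over it. The hand-in gave no verdict, so this rests on my own checks.

**What I did**
- **Stop:** I gripped the fin and slid the stop to its end stop at +8 mm, then backed off 8 mm so the holes lined up.
- **Pin:** I took the thicker pin from the rack hole at top-view pixel (403,227) and pushed it through both holes. It went in freely, then met about 30 N at the expected depth, so I took it as seated.
- **Keeper:** I swung the arm by its tab until it hit its end stop, at about 17 N, and let go.

**Last checks**
- **Shift, mended:** Pushing the keeper to its end moved the stop about 1 to 2.7 mm along +y. I re-centred it with the fin, with the gripper finishing at bed y of about -0.2 mm. The final top view shows the plate back within about 1 mm of in line and the keeper arm lying along the slope.
- **Other things on the bench:** In the top view taken after locking the keeper, the thin pin, spray can, glue bottle and offcut look unmoved. The gripper is clear of everything.
- **Disagreements:** The first camera fit put the stop about 3 mm off where gripping the fin showed it to be. It also put the hole about 3 mm too far down the slope. I corrected both before inserting the pin.
- **Not seen:** The seated pin is hidden by the keeper, so its final depth and squareness come from the insertion force and depth, not from a picture.

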